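Put a prototype away in the deep-shelf box

ROBOT

A 6-joint arm with a two-finger parallel gripper is mounted at the origin on the work surface. World frame = base frame: x ahead of the robot, y to its left, z up, the work surface at z = 0. Lengths are in m, angles in rad, forces in N, time in s.
With the tool pointing down it reaches from about 0.375 to 0.825 m from the base axis. Payload 5.5 kg.
Tool frame: the origin (TCP) lies on the centre line of the jaws, within the pads' length; the fingertips stand 17 mm ahead of it and the grasp point (between the pads) lies 2 mm behind it (ctrl.tips_ahead is the distance from the TCP to the fingertips, in m); z points along the fingers, y is the line along which they close (so a half turn about z gives the same grasp; the last joint's range is limited). The gripper opens to 85 mm and grips with 20 to 120 N. Pads are 22 mm wide; open, the fingers measure 114 mm over their backs; the gripper's body (76 mm by 85 mm) begins 54 mm behind the grasp point. The pads swing forward as they close: fully open they stand 13 mm farther back than shut.
Start: joints at [1.28, 0.314, -0.047, 1.21, 0, 1.571], TCP at [0.172, 0.575, 0.248] pointing down, gripper open.
Joint ranges: [-2.67, 2.67], [-0.69, 1.73], [-1.03, 1.25], [-2.08, 2.16], [-1.42, 1.45], [-3.14, 3.14]. Speed limits (rad/s): [2.39, 2.39, 3.01, 3.14, 3.14, 3.14].

INTERFACE

Orientations are given as a unit quaternion [w, x, y, z].
In Python, from station import ctrl gives the robot as it stands. The module is installed in compiled form; this text tells all that it offers.
- The arm moves only by the tool step_arm, never from a script. Its arguments are lists of equal length, an entry for each row: "travel": the shift along the tool's x, y, z as a fraction of full scale, a list of three; "twist": the turn about the tool's z as a fraction of full scale. In form: {"travel": [[dx, dy, dz], ...], "twist": [twist, ...]}. A call has 1 to 5 rows; each row shifts and turns the commanded pose from where the row before left it, along the tool's axes as they then stand; what a row does not reach is not made up. Full scale, the value 1, is 400 mm for a shift and 5 degrees for a turn. A row lasts 1/8 s, in which the tool goes at most 62.5 mm and 10.7 degrees, less where a joint would pass 70% of its speed; a pose out of reach is approached as far as the arm can. A call with a number of a shift or a turn outside -1 to 1 is refused whole. A call with a gripper value outside its range is refused whole. "fingers" is the closure, from -1 (fully open) to 1 (shut), set as the call begins (left out, the last holds). The fingers move at their own pace and stop on an object; "newtons" is the grip in N (left out, the last holds). Time passes only in rows, so rows that do not move let the fingers close. It gives the time, the measured TCP pose, the force, the opening and the grip force at its end, in the units of the state.
- ctrl.get_obs(): the state, without advancing time (a new reading comes with each control period).
- ctrl.grab_frame(name): name is "side" or "top"; returns (picture, depth): 480x640x3 uint8, red, green, blue; 480x640 float32, m along the optical axis (not along the pixel's ray), 0 where there is no reading.
- ctrl.camera_model(name): a dict with "K" (3x3 intrinsics, pixels), "R" (3x3) and "t" (3): a world point X has camera coordinates R X + t. Camera axes: x right, y down, z forward; pixel columns grow to the right and rows downward; lengths in m; the calibration is good to about 2 mm. A picture is of the moment at which its call begins. camera_model takes no time and is no camera call.
- ctrl.job_done(): hands the job in; it is judged then, once.
The state is a dict: "t": time; "joints": joint angles; "dq": joint speeds; "joint_efforts": joint torques, N m; "position": TCP position; "orientation": TCP orientation; "ft_force": force on the tool from outside, world axes, zero at the start; "wrist_torque": the same for the moment, N m; "grip_width": finger opening in m; "grasp_force": force on a finger pad.
Only numpy, scipy, OpenCV 4.12 (cv2) and the standard library are available. Lean on these libraries where they do the work, as an engineer would, in place of code of your own. Each camera call takes 0.05 s, during which the arm holds its last target. There are 200 camera calls.

TASK

The open plywood box stands too deep under the slatted shelf to reach by hand: take the pull hook from its rest, drop its tip behind the box's front lip, with the hook alone drag the box out until it is clear of the shelf above, and put the hook back in its rest the way it lay. Then lay the T-shaped wooden handle in the box, let go of it, and slide the box back in until its lip is flush with the front edge of the shelf. Do not knock over or shift the other things on the desk.

Things in the scene. Friction and masses are not known exactly. Their poses are not given: they have to be found in the camera images.
- shelf: Slatted light-wood desk shelf, 336 mm deep, 236 wide, no floor (things stand on the desk). Origin: middle of its open front edge, at desk height; x runs into it, y left looking in, z up. Roof slats from x = 0, z = 240 to 256 mm (rails at y = +-95 down to 220); stock on top from x = 160. Side panel at y = 102 to 118, posts 20 mm square at y = -108 with a 30 mm high rail between.
- box: Loose open plywood box, 130 (x) by 110 (y) by 60 mm high, walls and floor 5 mm, 0.3 to 0.5 kg. Origin: centre of its underside; x points into the shelf, so the front wall is at x = -65 to -60 mm. A lip 8 mm thick juts forward 10 mm along that wall's top. Starts with the lip 115 to 155 mm behind the shelf's front edge, turned up to 5 degrees; 2 to 5 N slide it on the desk.
- box_lip (a point): Middle of the box's lip, at its foremost upper edge (box frame -75, 0, 60 mm); axes of the box.
- hook_grip (a point): Pull hook, 0.12 kg, 200 mm long: flat-sided wooden handle 110 long, 18 wide, 24 mm high, and an 8 mm steel rod. Site: centre of the handle; x along it towards the tip, z up. Handle from x = -55 to 55; the rod runs on level to x = 145 mm, then turns straight down 35 mm. The handle can be pinched across y by upright or slanting fingers.
- hook_tip (a point): Centre of the rounded lower end (4 mm radius) of the hook's down-turned tip: 145 mm ahead of the handle's centre and 35 mm below it; axes of the hook.
- rest_seat (a point): Where the handle's centre lies when the hook is in its rest, 65 mm above the desk; x the way the tip points, z up. The rest: a fixed dark wooden base, 165 by 60 by 10 mm, with two forks 10 mm thick, 43 mm behind the seat (under the handle) and 85 mm ahead (under the rod), flared to guide the hook in from above (some 8 mm either side); fork tops about 70 to 80 mm above the desk.
- tee_mid (a point): The T-shaped handle of light wood, lying flat on the desk, 96 mm long, 24 mm thick, 0.06 kg. The point is at its centre, 12 mm up; x runs along the stem towards the crossbar. The stem is 20 mm wide, from x = -48 to 28 mm; the crossbar from x = 28 to 48 mm is 64 mm wide.
- jar: White pot of brushes, 62 mm wide, 85 mm high (brushes to 125 mm), standing just outside the shelf's front on the left (side panel) side; origin under its centre. Not to be disturbed.
- can: Can 56 mm wide, 90 mm high, standing just outside the shelf's front on the right side; origin under its centre. Not to be disturbed.
- bar: Plain straight wooden handle, 120 by 22 by 18 mm, lying near the T-shaped one; origin under its centre. Not to be disturbed.
- stool: Model stool, 90 mm square, 75 mm high; origin under its centre. Not to be disturbed.
- spoon: Wooden spoon, 190 mm long, lying beyond the task's things; not to be disturbed.

How it is judged:
By the outcome, as a careful person would: the job done as asked, in the order asked, and still so for the second after the job is handed in, with the robot touching nothing.
It also fails if it takes over 64 s, if anything falls off the work surface, if the arm or the gripper's body presses on something with over 40 N, if the wrist force passes 120 N, or if a joint passes its speed limit or range.

## Working session

There is one attempt and no reset: what is moved stays moved. The work goes in short steps, Python scripts to look and compute and a tool call to move; the robot and the scene stay as the last step left them, time stands still between calls to the robot, and variables do not carry over. Pictures are saved under pics/ and viewed, at most 14 in all, crops included, and the job is handed in when it is done.

Besides the shell and the picture viewer there is one more tool, called after "Call:" as name(argument=value, ...), one argument or row to a line, values as JSON. step_arm: Moves the arm, as the interface text tells. Its arguments: {"type":"object","properties":{"travel":{"type":"array"},"twist":{"type":"array"},"fingers":{"type":"number"},"newtons":{"type":"number"}},"required":["travel","twist"]}

```bash
mkdir -p pics; cat > h.py <<'E'
import numpy as np, cv2
from station import ctrl
def cloud(name):
    im,d=ctrl.grab_frame(name); c=ctrl.camera_model(name)
    K,R,t=[np.array(c[k]) for k in("K","R","t")]
    v,u=np.mgrid[0:480,0:640]
    P=np.stack([(u-K[0,2])/K[0,0]*d,(v-K[1,2])/K[1,1]*d,d],-1)
    return im,d,(P-t)@R
def save(n,im): cv2.imwrite("pics/"+n,im[...,::-1])
E
python3 - <<'E'
from h import *
for n in("side","top"):
    im,d,P=cloud(n); save(n+"0.png",im); np.savez("/tmp/"+n,im=im,d=d,P=P)
    c=ctrl.camera_model(n); print(n,-np.array(c["R"]).T@np.array(c["t"]),np.round(c["R"],2).tolist())
print(ctrl.get_obs())
E
```

```text
side [ 0.24604346 -0.77342671  0.94783545] [[0.91, -0.42, -0.01], [-0.31, -0.67, -0.67], [0.28, 0.61, -0.74]]
top [ 0.39971506 -0.02237957  1.07347799] [[-0.01, -1.0, -0.02], [-0.98, 0.02, -0.2], [0.2, 0.02, -0.98]]
{'t': 0.1, 'joints': array([ 1.27995968e+00,  3.14182291e-01, -4.79866197e-02,  1.21019247e+00,
        9.29632805e-06,  1.57079172e+00]), 'dq': array([ 0.00121389, -0.00010591,  0.00138088,  0.00075321, -0.00147396,
        0.00096071]), 'joint_efforts': array([-6.71939797e-04, -5.40767634e+01,  3.40542161e+01,  1.12145193e-02,
        3.38610377e-06, -3.21429049e-06]), 'position': array([0.17190716, 0.57432787, 0.24750128]), 'orientation': array([-1.17994108e-04,  1.44904030e-01,  9.89445405e-01, -7.73594544e-04]), 'ft_force': array([ 0.73893859, -0.18157015,  1.31067115]), 'wrist_torque': array([-0.00964907, -0.00393715, -0.00413298]), 'grasp_force': 0.0, 'grip_width': 0.08577514528157341}
```

View pics/side0.png

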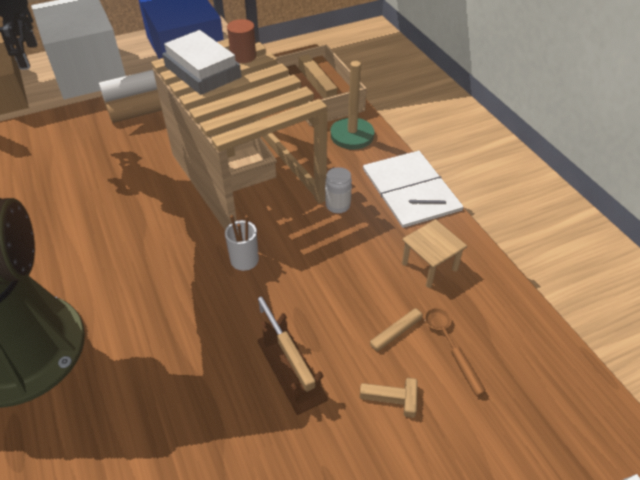

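View pics/top0.png

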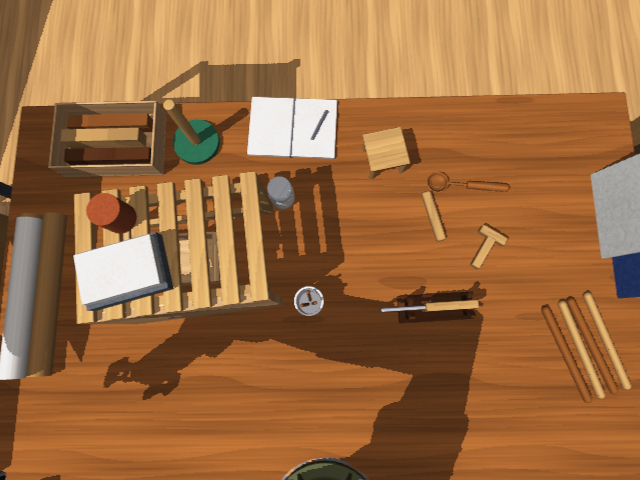

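The side view shows the shelf (front top ≈(270,125)), pot (242,245), can (338,190), hook in its rest (285,345), tee (395,393), bar (397,330) and stool (434,245). In the top view the shelf opens to the right, towards -y; its front slat is at u≈255, the hook runs from (383,310) to (480,303), the tee is at (488,245), and box parts show through the slats near (200,257).

```bash
python3 - <<'E'
from h import *
D={n:np.load(f"/tmp/{n}.npz") for n in("side","top")}
def rect(n,u0,v0,u1,v1,z0,z1,lab,big=True):
    P=D[n]["P"];m=np.zeros((480,640),np.uint8)
    m[v0:v1,u0:u1]=1; m&=((P[...,2]>z0)&(P[...,2]<z1)&(D[n]["d"]>0)).astype(np.uint8)
    if big:
        k,l,s,c=cv2.connectedComponentsWithStats(m); 
        if k<2: print(lab,'none');return
        m=(l==1+np.argmax(s[1:,4]))
    Q=P[m>0]; r=cv2.minAreaRect((Q[:,:2]*1000).astype(np.float32))
    print(lab,n,len(Q),np.round(r[0],1),np.round(r[1],1),round(r[2],1),'z',np.round(np.percentile(Q[:,2],[5,50,95]),3),'corners',cv2.boxPoints(r).round().astype(int).tolist()); return Q
rect("top",50,150,290,340,.245,.262,"roof",False)
rect("top",230,160,290,320,.245,.262,"frontslat")
rect("top",150,190,260,300,.052,.066,"boxrim",False)
rect("side",200,120,300,210,.05,.066,"boxrim",False)
rect("side",200,120,300,210,.03,.066,"boxall",False)
rect("side",200,120,300,210,.000,.015,"boxfloor",False)
rect("top",420,285,500,320,.068,.09,"handle",False)
rect("top",370,295,500,320,.055,.09,"hook",False)
rect("top",385,285,485,325,.004,.014,"base",False)
rect("top",465,215,515,275,.012,.03,"tee")
rect("side",350,370,425,425,.012,.03,"tee")
rect("top",415,180,450,245,.01,.025,"bar")
rect("top",355,120,415,180,.065,.082,"stool")
rect("top",260,170,300,215,.08,.096,"can")
rect("top",290,280,330,320,.078,.13,"jar")
im=D["side"]["im"][100:220,180:320]; save("box0.png",cv2.resize(im,None,fx=5,fy=5,interpolation=cv2.INTER_CUBIC))
E
```

```text
roof top 12114 [543.8 268.7] [236.8 337.1] 6.3 z [0.251 0.256 0.258] corners [[408, 423], [445, 88], [680, 114], [643, 449]]
frontslat top 2240 [560.7 116.5] [236.5  30.7] 6.3 z [0.253 0.256 0.258] corners [[441, 119], [445, 88], [680, 114], [677, 145]]
boxrim top 378 [550.7 270.1] [114.4  87.3] 5.2 z [0.057 0.06  0.063] corners [[490, 308], [498, 221], [612, 232], [604, 319]]
boxrim side 485 [513.5 228.7] [239.9 103.5] 32.1 z [0.052 0.057 0.063] corners [[384, 209], [439, 121], [643, 249], [588, 336]]
boxall side 853 [557.3 244. ] [337.8 167. ] 39.6 z [0.031 0.053 0.061] corners [[374, 201], [480, 72], [741, 287], [634, 416]]
boxfloor side 1208 [565.6 290.4] [309.2 225.5] 65.8 z [0.    0.003 0.013] corners [[399, 196], [605, 103], [732, 385], [526, 478]]
handle top 493 [ 427.7 -271.1] [ 53.  117.9] 14.1 z [0.07  0.076 0.08 ] corners [[388, -220], [416, -335], [468, -322], [439, -207]]
hook top 812 [ 434.3 -226.3] [ 46.3 203.4] 0.1 z [0.06  0.074 0.079] corners [[411, -125], [411, -328], [458, -328], [457, -125]]
base top 1214 [ 442.2 -240.7] [ 82.  176.4] 2.3 z [0.006 0.009 0.013] corners [[398, -154], [405, -330], [487, -327], [480, -151]]
tee top 591 [ 563.6 -370.7] [63.7 97.3] 58.8 z [0.016 0.023 0.026] corners [[505, -373], [589, -423], [622, -369], [539, -318]]
tee side 1005 [ 562.2 -373.2] [63.8 95.9] 56.3 z [0.015 0.022 0.025] corners [[505, -373], [584, -426], [620, -373], [540, -320]]
bar top 489 [ 644.4 -259.3] [119.1  23.1] 14.0 z [0.012 0.017 0.02 ] corners [[584, -263], [589, -285], [705, -256], [699, -234]]
stool top 1525 [ 786.7 -149.3] [90.6 90.6] 11.0 z [0.071 0.075 0.078] corners [[734, -113], [751, -202], [840, -185], [823, -96]]
can top 452 [695.4  90.1] [52.6 51.2] 52.2 z [0.083 0.09  0.093] corners [[659, 85], [700, 54], [732, 95], [691, 127]]
jar top 179 [450.3  27.6] [59.  60.3] 88.9 z [0.08  0.085 0.087] corners [[420, -1], [480, -2], [481, 57], [421, 58]]
```

View pics/box0.png

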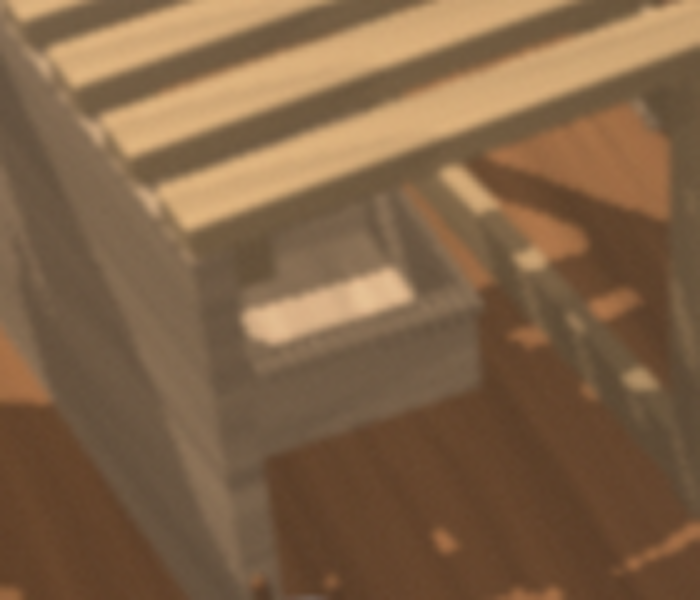

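The crop shows the box under the roof. Its lip runs from about (231,172) to (276,160) in full side pixels, with the left end hidden by the side panel.

```bash
cat >> h.py <<'E'
SO=np.array([.5625,.101]);SX=np.array([-.110,.994]);SY=np.array([-.994,-.110])
def shelf(P): q=P[...,:2]-SO; return np.stack([q@SX,q@SY,P[...,2]],-1)*1000
E
python3 - <<'E'
from h import *
D={n:np.load(f"/tmp/{n}.npz") for n in("side","top")}
vis=np.zeros((600,800,3),np.uint8)
for n,col in(("side",(0,255,0)),("top",(0,0,255))):
    S=shelf(D[n]["P"]);m=(S[...,0]>60)&(S[...,0]<335)&(abs(S[...,1])<90)&(abs(S[...,2]-60)<5)&(D[n]["d"]>0)
    Q=S[m]; print(n,len(Q),np.percentile(Q[:,0],[0,2,10,50,90,98]).round(),np.percentile(Q[:,1],[0,2,50,98,100]).round())
    for x,y,_ in Q: cv2.circle(vis,(int(400-y*3),int(600-(x-80)*2.4)),2,col,-1)
for x in range(80,330,20): cv2.putText(vis,str(x),(0,int(600-(x-80)*2.4)),0,.4,(255,255,255))
for y in range(-80,100,20): cv2.putText(vis,str(y),(int(400-y*3),595),0,.4,(255,255,255))
cv2.imwrite("pics/rim.png",vis)
# hook handle & rod
P=D["top"]["P"];w=np.zeros((480,640),bool);w[285:325,370:500]=1
im=cv2.cvtColor(D["top"]["im"],cv2.COLOR_RGB2HSV)
for lab,a,b in(("handle",-.335,-.215),("rod",-.19,-.13)):
    z=P[...,2];m=w&(z>.055)&(z<.085)&(P[...,1]>a)&(P[...,1]<b)
    q=P[m]; 
    for y in np.linspace(a,b,7)[:-1]:
        s=q[(q[:,1]>=y)&(q[:,1]<y+(b-a)/6)]; 
        if len(s): print(lab,round(y,3),len(s),s[:,0].min().round(3),np.median(s[:,0]).round(4),s[:,0].max().round(3),np.median(s[:,2]).round(3))
E
```

```text
side 286 [116. 119. 122. 130. 163. 202.] [-62. -60. -12.  49.  54.]
top 372 [125. 126. 128. 135. 196. 207.] [-65. -63.   2.  49.  51.]
handle -0.335 96 0.411 0.4378 0.466 0.073
handle -0.315 121 0.411 0.4384 0.466 0.075
handle -0.295 87 0.428 0.4364 0.445 0.076
handle -0.275 85 0.427 0.4367 0.445 0.076
handle -0.255 86 0.427 0.4349 0.444 0.076
handle -0.235 83 0.425 0.4337 0.444 0.076
rod -0.19 100 0.411 0.4341 0.455 0.068
rod -0.18 18 0.428 0.432 0.434 0.068
rod -0.17 17 0.428 0.4303 0.435 0.068
rod -0.16 20 0.428 0.4314 0.435 0.068
rod -0.15 18 0.426 0.4305 0.435 0.067
rod -0.14 18 0.426 0.4296 0.433 0.067
```

View pics/rim.png

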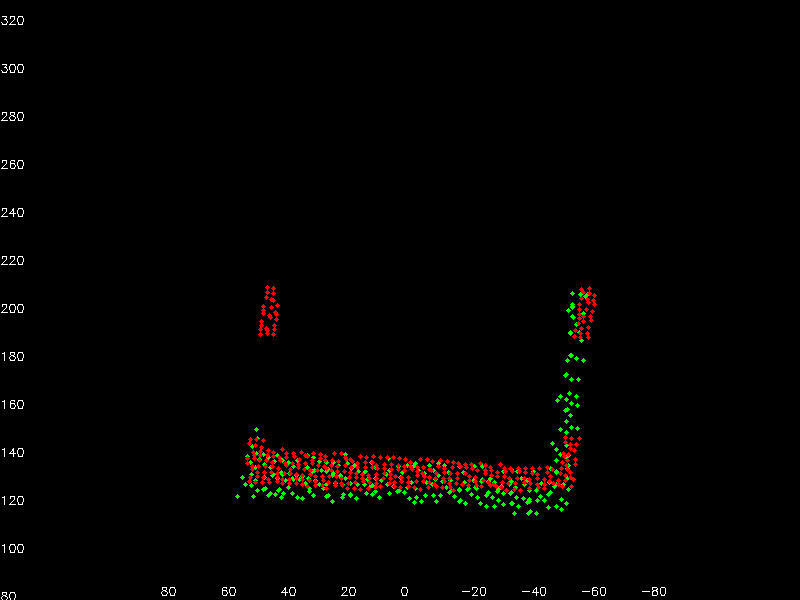

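Shelf front middle is at (0.5625, 0.101) with yaw 96.3°, and the lip is about 124 mm in. The hook's seat is at about (0.436, -0.273) with yaw 92.6°. The rear fork stands where I need to grip for reach, so I'll shift the hook back in its forks and regrip.

```bash
cat >> h.py <<'E'
import json
def yaw(o=None):
    w,x,y,z=ctrl.get_obs()["orientation"] if o is None else o
    return np.degrees(np.arctan2(1-2*(x*x+z*z),2*(x*y-w*z)))   # yaw of tool y
def plan(*wps,step=.045,deg=5):
    """wps: (x,y,z,yaw[,step]); prints calls of 5 rows"""
    p=np.array(ctrl.get_obs()["position"]);a=yaw();rows=[]
    for w in wps:
        s=w[4] if len(w)>4 else step
        d=np.array(w[:3])-p; da=(w[3]-a+180)%360-180
        n=max(1,int(np.ceil(max(np.linalg.norm(d)/s,abs(da)/deg))))
        for i in range(n):
            d=(np.array(w[:3])-p)/(n-i); r=np.radians(a); da=((w[3]-a+180)%360-180)/(n-i)
            ex=np.array([-np.sin(r),np.cos(r),0]);ey=np.array([np.cos(r),np.sin(r),0])
            t=np.round([d@ex/.4,d@ey/.4,-d[2]/.4],3); k=np.clip(round(-da/5,2),-1,1)
            p=p+.4*(t[0]*ex+t[1]*ey-[0,0,t[2]]);a-=5*k; rows.append((t.tolist(),k))
    for i in range(0,len(rows),5):
        print(json.dumps({"travel":[r[0] for r in rows[i:i+5]],"twist":[float(r[1]) for r in rows[i:i+5]]}))
def hook(c,yw,x): # point on hook axis at x
    r=np.radians(yw); return np.array(c)+x*np.array([np.cos(r),np.sin(r)])
E
python3 - <<'E'
from h import *
g=hook((.436,-.273),92.6,-.015);print(yaw(),g)
plan((.31,.27,.25,45),(.38,0,.25,15),(*g,.2,2.6),(*g,.066,2.6))
E
```

```text
73.33655165721756 [ 0.43668044 -0.28798456]
{"travel": [[-0.069, -0.079, -0.001], [-0.073, -0.074, -0.001], [-0.078, -0.07, -0.001], [-0.082, -0.065, -0.001], [-0.086, -0.059, -0.001]], "twist": [0.71, 0.71, 0.71, 0.71, 0.71]}
{"travel": [[-0.089, -0.054, -0.0], [-0.092, -0.048, -0.001], [-0.096, -0.043, -0.0], [-0.086, -0.051, -0.0], [-0.089, -0.044, -0.0]], "twist": [0.71, 0.7, 0.71, 0.86, 0.86]}
{"travel": [[-0.092, -0.037, -0.0], [-0.095, -0.03, -0.0], [-0.097, -0.023, -0.0], [-0.099, -0.015, -0.0], [-0.099, -0.008, -0.0]], "twist": [0.86, 0.85, 0.86, 0.85, 0.86]}
{"travel": [[-0.105, -0.007, 0.018], [-0.105, -0.004, 0.018], [-0.105, -0.001, 0.018], [-0.105, 0.003, 0.018], [-0.104, 0.006, 0.018]], "twist": [0.35, 0.35, 0.36, 0.35, 0.36]}
{"travel": [[-0.104, 0.009, 0.017], [-0.104, 0.012, 0.018], [-0.0, -0.0, 0.112], [-0.0, -0.0, 0.111], [-0.0, -0.0, 0.112]], "twist": [0.35, 0.36, -0.0, -0.0, -0.0]}
```

Call:
step_arm(
  travel=[
    [-0.069, -0.079, 0],
    [-0.073, -0.074, 0],
    [-0.078, -0.07, 0],
    [-0.082, -0.065, 0],
    [-0.086, -0.059, 0],
  ],
  twist=[0.71, 0.71, 0.71, 0.71, 0.71],
  fingers=-1,
  newtons=100,
)

```text
t: 0.72
position: [0.2587, 0.3831, 0.248]
orientation: [0.0, 0.297, 0.955, -0.0]
ft_force: [0.5, 0.6, 0.1]
grip_width: 0.0853
grasp_force: 0.0
```

Call:
step_arm(
  travel=[
    [-0.089, -0.054, 0],
    [-0.092, -0.048, 0],
    [-0.096, -0.043, 0],
    [-0.086, -0.051, 0],
    [-0.089, -0.044, 0],
  ],
  twist=[0.71, 0.7, 0.71, 0.86, 0.86],
)

```text
t: 1.35
position: [0.33, 0.1919, 0.2481]
orientation: [-0.0, 0.452, 0.892, -0.0]
ft_force: [0.5, -0.3, -0.4]
grip_width: 0.0853
grasp_force: 0.0
```

Call:
step_arm(
  travel=[
    [-0.092, -0.037, 0],
    [-0.095, -0.03, 0],
    [-0.097, -0.023, 0],
    [-0.099, -0.015, 0],
    [-0.099, -0.008, 0],
  ],
  twist=[0.86, 0.85, 0.86, 0.85, 0.86],
)

```text
t: 1.98
position: [0.3802, -0.0008, 0.2482]
orientation: [-0.0, 0.61, 0.793, -0.0]
ft_force: [0.4, -0.2, 0.3]
grip_width: 0.0857
grasp_force: 0.0
```

Call:
step_arm(
  travel=[
    [-0.105, -0.007, 0.018],
    [-0.105, -0.004, 0.018],
    [-0.105, -0.001, 0.018],
    [-0.105, 0.003, 0.018],
    [-0.104, 0.006, 0.018],
  ],
  twist=[0.35, 0.35, 0.36, 0.35, 0.36],
)

```text
t: 2.6
position: [0.4207, -0.2067, 0.2118]
orientation: [-0.0, 0.669, 0.743, 0.0]
ft_force: [0.2, 0.7, 0.6]
grip_width: 0.0853
grasp_force: 0.0
```

Call:
step_arm(
  travel=[
    [-0.104, 0.009, 0.017],
    [-0.104, 0.012, 0.018],
  ],
  twist=[0.35, 0.36],
)

```text
t: 2.85
position: [0.4367, -0.2887, 0.1977]
orientation: [-0.0, 0.691, 0.722, 0.0]
ft_force: [0.2, 0.0, -0.1]
grip_width: 0.0854
grasp_force: 0.0
```

```bash
python3 - <<'E'
from h import *
o=ctrl.get_obs();print(o["t"],o["position"],yaw(),o["joints"])
g=hook((.436,-.273),92.6,-.015)
plan((*g,.2,2.6),(*g,.066,2.6))
E
```

```text
2.85 [ 0.43674669 -0.28870797  0.19773656] 2.516919986953596 [-5.84177928e-01  1.97911202e-01 -3.15344927e-01  1.05804571e+00
  1.32306772e-04  9.42689892e-01]
{"travel": [[0.002, -0.0, -0.006], [-0.0, -0.0, 0.112], [-0.0, -0.0, 0.112], [-0.0, -0.0, 0.111]], "twist": [-0.02, 0.0, 0.0, 0.0]}
```

Call:
step_arm(
  travel=[
    [0, 0, 0.11],
    [0, 0, 0.11],
    [0, 0, 0.108],
  ],
  twist=[0, 0, 0],
)

```text
t: 3.22
position: [0.4365, -0.2874, 0.0655]
orientation: [-0.0, 0.691, 0.723, -0.0]
ft_force: [0.4, -0.7, -0.2]
grip_width: 0.0856
grasp_force: 0.0
```

Call:
step_arm(
  travel=[
    [0, 0, 0],
    [0, 0, 0],
    [0, 0, 0],
    [0, 0, 0],
  ],
  twist=[0, 0, 0, 0],
  fingers=1,
)

```text
t: 3.72
position: [0.4383, -0.2882, 0.0692]
orientation: [0.002, 0.691, 0.723, 0.0]
ft_force: [0.4, 0.2, 2.1]
grip_width: 0.0164
grasp_force: 97.5
```

Call:
step_arm(
  travel=[
    [0, 0, -0.02],
    [-0.03, 0, 0],
    [-0.03, 0, 0],
    [-0.0275, 0, 0],
    [0, 0, 0],
  ],
  twist=[0, 0, 0, 0, 0],
)

```text
t: 4.35
position: [0.4379, -0.3077, 0.075]
orientation: [-0.01, 0.689, 0.725, 0.013]
ft_force: [0.2, 52.0, 34.7]
grip_width: 0.0158
grasp_force: 143.7
```

```bash
python3 - <<'E'
from h import *
o=ctrl.get_obs();print(o["t"],o["position"],yaw(),o["ft_force"],o["wrist_torque"],o["grip_width"])
im,d,P=cloud("top");save("t1.png",cv2.resize(im[270:350,360:520],None,fx=4,fy=4))
w=np.zeros((480,640),bool);w[285:330,360:470]=1
z=P[...,2]
for y in np.arange(-.26,-.12,.01):
    m=w&(z>.05)&(z<.1)&(abs(P[...,1]-y)<.005); q=P[m]
    if len(q): print(round(y,2),len(q),np.median(q[:,0]).round(4),np.ptp(q[:,0]).round(3),np.median(q[:,2]).round(4))
E
```

```text
4.35 [ 0.43793558 -0.30771327  0.07504311] 2.8800628225664555 [ 0.22984059 51.95346345 34.69542504] [1.09178910e+01 7.03802477e-02 1.08140566e-02] 0.01576682978982298
-0.26 40 0.4345 0.018 0.0835
-0.25 40 0.4346 0.017 0.084
-0.24 51 0.4348 0.017 0.083
-0.23 19 0.4351 0.006 0.0761
-0.22 15 0.4333 0.006 0.0764
-0.21 20 0.4323 0.006 0.0772
-0.2 19 0.4315 0.006 0.0769
-0.19 91 0.4316 0.044 0.073
-0.18 59 0.4317 0.043 0.0712
-0.17 18 0.4308 0.006 0.0784
-0.16 18 0.43 0.006 0.0783
-0.15 21 0.428 0.006 0.0786
-0.14 7 0.429 0.006 0.0639
```

View pics/t1.png

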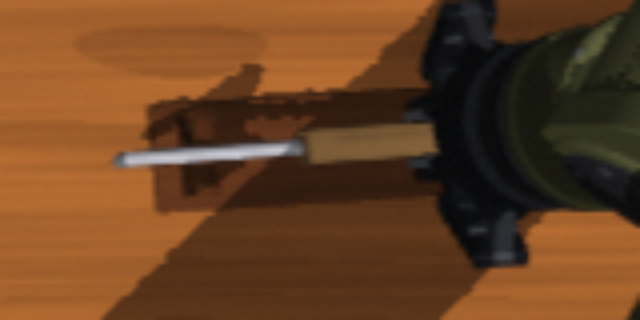

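The crop shows the hook lifted slightly, handle end at (300,150), with the gripper about 20 mm back. A finger has met the rear fork, so I'm backing off. I'll grip nearer the front so the slide back has room.

Call:
step_arm(
  travel=[
    [0.03, 0, 0],
    [0.03, 0, 0],
    [0.0275, 0, 0],
    [0, 0, 0.012],
  ],
  twist=[0, 0, 0, 0],
)

```text
t: 4.9
position: [0.4367, -0.2872, 0.0701]
orientation: [-0.0, 0.691, 0.723, -0.0]
ft_force: [-0.1, -0.6, -2.4]
grip_width: 0.0165
grasp_force: 97.7
```

Call:
step_arm(
  travel=[
    [0, 0, 0.008],
    [0, 0, 0],
  ],
  twist=[0, 0],
)

```text
t: 5.15
position: [0.4368, -0.2874, 0.069]
orientation: [-0.0, 0.691, 0.723, 0.0]
ft_force: [-6.7, 7.2, 25.6]
grip_width: 0.0162
grasp_force: 101.4
```

Call:
step_arm(
  travel=[
    [0, 0, 0],
    [0, 0, 0],
    [0, 0, 0],
    [0.065, 0, 0],
    [0.065, 0, 0],
  ],
  twist=[0, 0, 0, 0, 0],
  fingers=-0.2,
)

```text
t: 5.78
position: [0.4343, -0.2351, 0.0667]
orientation: [-0.0, 0.691, 0.723, -0.0]
ft_force: [0.4, 0.1, -0.1]
grip_width: 0.0515
grasp_force: 0.0
```

```bash
python3 - <<'E'
from h import *
o=ctrl.get_obs();print(o["t"],o["position"],yaw(),o["ft_force"],o["grip_width"])
im,d,P=cloud("top");S,ds,PS=cloud("side")
save("s1.png",cv2.resize(S[280:430,220:420],None,fx=4,fy=4,interpolation=cv2.INTER_CUBIC))
w=np.zeros((480,640),bool);w[285:330,360:500]=1
z=P[...,2]
for y in np.arange(-.33,-.11,.01):
    m=w&(z>.05)&(z<.1)&(abs(P[...,1]-y)<.005); q=P[m]
    if len(q): print(round(y,2),len(q),np.median(q[:,0]).round(4),np.ptp(q[:,0]).round(3),np.median(q[:,2]).round(4))
E
```

```text
5.775 [ 0.43431549 -0.23512414  0.0667018 ] 2.5320721634247114 [ 0.35054255  0.11659153 -0.0885251 ] 0.05151655348894264
-0.23 9 0.3982 0.087 0.0942
-0.22 42 0.4346 0.075 0.0719
-0.21 19 0.4336 0.006 0.0677
-0.2 20 0.4328 0.006 0.0686
-0.19 90 0.4318 0.044 0.0694
-0.18 60 0.434 0.043 0.0665
-0.17 19 0.4321 0.007 0.068
-0.16 19 0.4322 0.006 0.0684
-0.15 17 0.4304 0.006 0.0684
-0.14 18 0.4295 0.006 0.0672
-0.13 20 0.4297 0.006 0.0682
-0.12 3 0.4288 0.004 0.0664
```

View pics/s1.png

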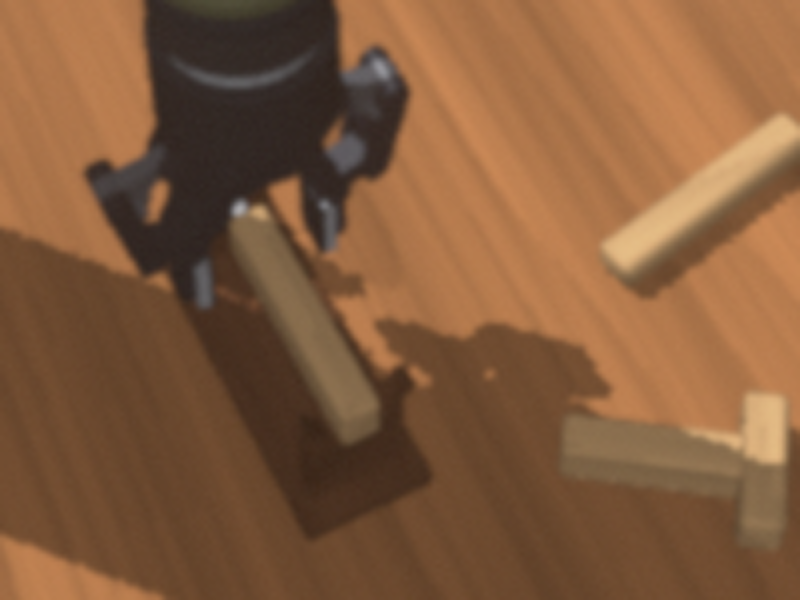

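The crop shows the hook seated level in its rest, handle from (245,215) to (360,430), with open fingers either side of its front end. The tee and bar are untouched.

Call:
step_arm(
  travel=[
    [0, 0, 0],
    [0, 0, 0],
    [0, 0, 0],
    [0, 0, -0.02],
  ],
  twist=[0, 0, 0, 0],
  fingers=1,
)

```text
t: 6.38
position: [0.4339, -0.2356, 0.0747]
orientation: [-0.001, 0.691, 0.723, -0.0]
ft_force: [-0.3, 0.6, -2.0]
grip_width: 0.0165
grasp_force: 97.6
```

Call:
step_arm(
  travel=[
    [-0.03, 0, 0],
    [-0.03, 0, 0],
    [-0.028, 0, 0],
    [0, 0, 0.018],
    [0, 0, 0],
  ],
  twist=[0, 0, 0, 0, 0],
)

```text
t: 7.0
position: [0.4362, -0.2709, 0.0675]
orientation: [0.0, 0.691, 0.723, -0.0]
ft_force: [0.3, -0.4, 0.1]
grip_width: 0.0162
grasp_force: 97.6
```

Call:
step_arm(
  travel=[
    [0, 0, 0],
    [0, 0, 0],
    [0, 0, -0.11],
    [0, 0, -0.1],
    [-0.105, 0, 0],
  ],
  twist=[0, 0, 0, 0, 0],
  fingers=-0.2,
)

```text
t: 7.62
position: [0.44, -0.3123, 0.1555]
orientation: [0.002, 0.69, 0.724, 0.001]
ft_force: [-0.0, -0.5, -0.1]
grip_width: 0.0517
grasp_force: 0.0
```

Call:
step_arm(
  travel=[
    [-0.105, 0, 0],
    [0, 0, 0],
    [0, 0, 0.11],
    [0, 0, 0.1],
  ],
  twist=[0, 0, 0, 0],
)

```text
t: 8.12
position: [0.4399, -0.3536, 0.067]
orientation: [0.0, 0.691, 0.723, 0.0]
ft_force: [-0.3, -0.1, 0.7]
grip_width: 0.0512
grasp_force: 0.0
```

```bash
python3 - <<'E'
from h import *
o=ctrl.get_obs();print(o["t"],o["position"],yaw(),o["ft_force"],o["grip_width"])
im,d,P=cloud("top")
w=np.zeros((480,640),bool);w[285:330,360:520]=1
z=P[...,2]
for y in np.arange(-.35,-.11,.01):
    m=w&(z>.05)&(z<.1)&(abs(P[...,1]-y)<.005); q=P[m]
    if len(q): print(round(y,2),len(q),np.median(q[:,0]).round(4),np.ptp(q[:,0]).round(3),np.median(q[:,2]).round(4))
E
```

```text
8.125 [ 0.43986406 -0.35362293  0.06701344] 2.6130326943838424 [-0.32954077 -0.05281528  0.6500819 ] 0.051244056025311055
-0.35 42 0.4345 0.081 0.0755
-0.34 98 0.4397 0.077 0.0771
-0.33 38 0.4379 0.016 0.0756
-0.32 100 0.4358 0.054 0.0701
-0.31 90 0.4402 0.054 0.0682
-0.3 43 0.4362 0.016 0.0767
-0.29 42 0.4364 0.017 0.0763
-0.28 46 0.4365 0.017 0.0761
-0.27 41 0.4366 0.018 0.0758
-0.26 42 0.4347 0.017 0.0762
-0.25 37 0.4348 0.017 0.069
-0.24 20 0.4333 0.006 0.0679
-0.23 18 0.4353 0.007 0.0677
-0.22 17 0.4336 0.006 0.069
-0.21 20 0.4327 0.006 0.0679
-0.2 19 0.4337 0.006 0.0673
-0.19 96 0.4319 0.044 0.0687
-0.18 51 0.4341 0.043 0.0645
-0.17 20 0.4312 0.006 0.0669
-0.16 15 0.4304 0.006 0.0666
```

```bash
python3 - <<'E'
from h import *
p=lambda x,y:SO+x/1000*SX+y/1000*SY
x,y,z=ctrl.get_obs()["position"]
plan((x,y,.16,2.6),(*p(-215,0),.14,6.3),(*p(-160,0),.115,6.3))
E
```

```text
{"travel": [[0.0, 0.0, -0.082], [0.0, 0.0, -0.082], [0.0, 0.0, -0.082], [0.083, 0.057, 0.007], [0.082, 0.058, 0.007]], "twist": [0.0, 0.0, 0.0, -0.11, -0.1]}
{"travel": [[0.082, 0.059, 0.007], [0.081, 0.059, 0.007], [0.08, 0.06, 0.007], [0.08, 0.061, 0.008], [0.079, 0.062, 0.007]], "twist": [-0.11, -0.1, -0.11, -0.1, -0.11]}
{"travel": [[0.069, -0.0, 0.031], [0.068, -0.0, 0.032]], "twist": [0.0, 0.0]}
```

Call:
step_arm(
  travel=[
    [0, 0, 0],
    [0, 0, 0],
    [0, 0, 0],
    [0, 0, -0.02],
    [0, 0, 0],
  ],
  twist=[0, 0, 0, 0, 0],
  fingers=1,
  newtons=110,
)

```text
t: 8.8
position: [0.4406, -0.3553, 0.0772]
orientation: [0.001, 0.691, 0.723, 0.0]
ft_force: [-0.0, -0.1, -0.9]
grip_width: 0.0158
grasp_force: 107.4
```

Call:
step_arm(
  travel=[
    [0, 0, -0.07],
    [0, 0, -0.07],
    [0, 0, -0.067],
    [0.083, 0.057, 0.007],
    [0.082, 0.058, 0.007],
  ],
  twist=[0, 0, 0, -0.11, -0.1],
)

```text
t: 9.43
position: [0.4832, -0.2862, 0.1538]
orientation: [0.001, 0.685, 0.729, 0.0]
ft_force: [0.3, 0.5, -0.7]
grip_width: 0.016
grasp_force: 107.5
```

Call:
step_arm(
  travel=[
    [0.082, 0.059, 0.007],
    [0.081, 0.059, 0.007],
    [0.08, 0.06, 0.007],
    [0.08, 0.061, 0.008],
    [0.079, 0.062, 0.007],
  ],
  twist=[-0.11, -0.1, -0.11, -0.1, -0.11],
)

```text
t: 10.05
position: [0.59, -0.1151, 0.1387]
orientation: [0.0, 0.667, 0.745, -0.0]
ft_force: [0.2, 0.4, -0.5]
grip_width: 0.0158
grasp_force: 107.5
```

Call:
step_arm(
  travel=[
    [0, 0, 0],
  ],
  twist=[0],
)

```text
t: 10.18
position: [0.5905, -0.114, 0.1384]
orientation: [-0.0, 0.666, 0.746, 0.0]
ft_force: [-0.9, -0.2, -0.5]
grip_width: 0.0161
grasp_force: 107.6
```

```bash
python3 - <<'E'
from h import *
p=lambda x,y:SO+x/1000*SX+y/1000*SY
o=ctrl.get_obs();print(o["t"],o["position"],yaw(),o["ft_force"],o["grip_width"])
for n in("top","side"):
    im,d,P=cloud(n);S=shelf(P)
    m=(d>0)&(S[...,0]>-165)&(S[...,0]<30)&(abs(S[...,1])<30)&(S[...,2]>75)&(S[...,2]<180)
    Q=S[m]
    for x in range(-160,30,15):
        q=Q[abs(Q[:,0]-x-7)<7.5]
        if len(q): print(n,x,len(q),np.median(q,0).round(1),q[:,0].max().round(1),np.percentile(q[:,2],[2,98]).round(1))
plan((*p(-160,0),.115,6.3),(*p(-44,0),.115,6.3,.02))
E
```

```text
10.175 [ 0.5905289  -0.11398757  0.13844468] 6.493379546849188 [-0.92957684 -0.19790651 -0.52024345] 0.01611409340552978
top -160 67 [-152.    -3.6  144.6] -145.7 [127.2 147.3]
top -145 76 [-138.1   -1.4  144.5] -130.6 [129.2 148.4]
top -130 78 [-122.7   -1.9  144.4] -115.6 [125.  148.1]
top -115 32 [-109.    -2.6  136.5] -100.5 [128.6 146.2]
top -100 29 [-92.7  -2.6 136.6] -85.8 [132.2 141.2]
top -85 27 [-78.3  -2.7 136.8] -71.4 [132.6 139.5]
top -70 30 [-63.6  -3.1 136.7] -55.7 [133.3 138.7]
top -55 29 [-47.7  -2.3 137.3] -40.7 [133.3 139.3]
top -40 34 [-31.1  -2.1 136. ] -25.7 [103.3 138.2]
top -25 13 [-23.   -1.  134.6] -20.4 [106.6 138.3]
side -160 4 [-145.8    4.8  144.2] -145.6 [143.5 145.2]
side -145 53 [-136.1    4.6  141.9] -130.9 [129.7 145.6]
side -130 61 [-124.2    4.5  141.9] -116.0 [123.4 144.7]
side -115 16 [-105.2    0.6  134. ] -100.6 [131.1 136.7]
side -100 24 [-93.2   1.3 134.4] -86.9 [129.5 136.9]
side -85 25 [-77.4   0.7 134.1] -70.9 [129.3 137.3]
side -70 25 [-63.    1.5 134.1] -55.8 [130.5 138.6]
side -55 21 [-47.5   0.4 134.4] -41.1 [130.4 136.1]
side -40 61 [-30.6   1.6 119.2] -26.1 [ 96.1 136.7]
side -25 3 [-24.4   1.8 105.5] -23.6 [102.1 116.8]
{"travel": [[0.073, -0.003, 0.029], [0.074, -0.004, 0.03], [0.048, 0.0, -0.0], [0.048, 0.0, -0.0], [0.048, 0.0, -0.0]], "twist": [0.0, 0.01, -0.0, -0.0, -0.0]}
{"travel": [[0.049, 0.0, -0.0], [0.048, 0.0, -0.0], [0.049, 0.0, -0.0]], "twist": [-0.0, -0.0, -0.0]}
```

Call:
step_arm(
  travel=[
    [0.073, -0.003, 0.029],
    [0.074, -0.004, 0.03],
    [0.048, 0, 0],
    [0.048, 0, 0],
    [0.048, 0, 0],
  ],
  twist=[0, 0, 0, 0, 0],
)

```text
t: 10.9
position: [0.5743, -0.0003, 0.1158]
orientation: [0.001, 0.668, 0.745, 0.0]
ft_force: [0.8, -0.4, -1.1]
grip_width: 0.0159
grasp_force: 107.6
```

Call:
step_arm(
  travel=[
    [0.049, 0, 0],
    [0.048, 0, 0],
  ],
  twist=[0, 0],
)

```text
t: 11.15
position: [0.5696, 0.039, 0.1153]
orientation: [0.0, 0.667, 0.745, 0.0]
ft_force: [0.2, -0.1, -1.0]
grip_width: 0.0162
grasp_force: 107.6
```

Call:
step_arm(
  travel=[
    [0.025, 0, 0],
    [0.024, 0, 0],
    [0, 0, 0],
  ],
  twist=[0, 0, 0],
)

```text
t: 11.52
position: [0.5674, 0.0577, 0.1151]
orientation: [0.0, 0.667, 0.745, -0.0]
ft_force: [-0.8, -0.2, -0.9]
grip_width: 0.0159
grasp_force: 107.6
```

```bash
python3 - <<'E'
from h import *
o=ctrl.get_obs();print(o["t"],o["position"],shelf(o["position"]),yaw(),o["ft_force"],o["grip_width"])
im,d,P=cloud("side");S=shelf(P); save("s2.png",cv2.resize(im[90:250,180:340],None,fx=3.7,fy=3.7,interpolation=cv2.INTER_CUBIC))
im,d,P=cloud("top");S=shelf(P)
m=(d>0)&(S[...,0]>60)&(S[...,0]<330)&(abs(S[...,1])<80)&(S[...,2]>50)
for a,b in((52,66),(85,135)):
    q=S[m&(S[...,2]>a)&(S[...,2]<b)]; print(len(q),q.min(0) if len(q) else'',q.max(0) if len(q) else '')
E
```

```text
11.525 [0.56742779 0.05774167 0.11508047] [-43.54084145  -0.13980451 115.08046788] 6.33043409856039 [-0.75362873 -0.15291039 -0.90307086] 0.015881998909137066
74 [136.60044044 -72.55936233  52.3563822 ] [324.40888563  46.62374238  64.80541559]
0
```

View pics/s2.png

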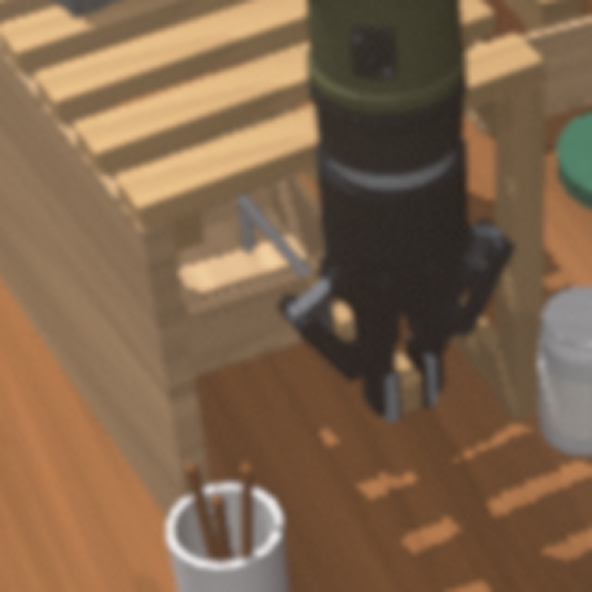

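The picture shows the rod over the box, with the down-turned tip at (248,235), just behind the lip band at (180–300, 265). The gripper is clear of the roof, pot and can, so I'm lowering.

Call:
step_arm(
  travel=[
    [0, 0, 0.03],
    [0, 0, 0.03],
    [0, 0, 0],
  ],
  twist=[0, 0, 0],
)

```text
t: 12.0
position: [0.566, 0.0568, 0.0893]
orientation: [-0.001, 0.667, 0.745, -0.001]
ft_force: [0.5, 0.5, -0.8]
grip_width: 0.0161
grasp_force: 107.6
```

Call:
step_arm(
  travel=[
    [0, 0, 0.03],
    [-0.01, 0, 0],
    [-0.01, 0, 0],
    [-0.01, 0, 0],
    [-0.02, 0, 0],
  ],
  twist=[0, 0, 0, 0, 0],
)

```text
t: 12.62
position: [0.5699, 0.0372, 0.0793]
orientation: [0.0, 0.667, 0.745, 0.0]
ft_force: [0.6, 1.2, -1.3]
grip_width: 0.0164
grasp_force: 107.5
```

Call:
step_arm(
  travel=[
    [-0.025, 0, 0],
    [-0.025, 0, 0],
    [-0.025, 0, 0],
  ],
  twist=[0, 0, 0],
)

```text
t: 13.0
position: [0.573, 0.0067, 0.0792]
orientation: [-0.0, 0.667, 0.745, 0.0]
ft_force: [-0.4, 3.1, -1.7]
grip_width: 0.0162
grasp_force: 107.5
```

```bash
python3 - <<'E'
from h import *
o=ctrl.get_obs();print(o["t"],o["position"],shelf(o["position"]),yaw(),o["ft_force"],o["wrist_torque"])
im,d,P=cloud("side");S=shelf(P)
m=(d>0)&(S[...,0]>40)&(S[...,0]<330)&(abs(S[...,1])<80)&(abs(S[...,2]-60)<4)
q=S[m];print(len(q),np.percentile(q[:,0],[0,2,10,50]).round(1))
E
```

```text
13.0 [0.5730276  0.00674152 0.0791643 ] [-94.85096295  -0.09599758  79.16429772] 6.270915495267616 [-0.44073513  3.10815714 -1.652821  ] [ 0.27710684 -0.02108453 -0.01447862]
301 [70.6 73.7 76.8 88.7]
```

Call:
step_arm(
  travel=[
    [-0.06, 0, 0],
    [-0.06, 0, 0],
    [-0.06, 0, 0],
    [-0.06, 0, 0],
    [-0.06, 0, 0],
  ],
  twist=[0, 0, 0, 0, 0],
)

```text
t: 13.68
position: [0.5859, -0.1125, 0.0791]
orientation: [-0.0, 0.667, 0.745, 0.0]
ft_force: [0.4, 2.7, -1.1]
grip_width: 0.0161
grasp_force: 107.6
```

Call:
step_arm(
  travel=[
    [-0.06, 0, 0],
    [-0.06, 0, 0],
    [-0.06, 0, 0],
    [-0.06, 0, 0],
    [-0.04, 0, 0],
  ],
  twist=[0, 0, 0, 0, 0],
)

```text
t: 14.3
position: [0.5985, -0.2247, 0.0791]
orientation: [0.0, 0.668, 0.745, 0.0]
ft_force: [0.2, 3.5, -1.2]
grip_width: 0.0158
grasp_force: 107.6
```

```bash
python3 - <<'E'
from h import *
o=ctrl.get_obs();print(o["t"],o["position"],shelf(o["position"]),yaw(),o["ft_force"])
im,d,P=cloud("top");S=shelf(P)
m=(d>0)&(S[...,0]>-240)&(S[...,0]<40)&(abs(S[...,1])<72)&(abs(S[...,2]-60)<3.5)
q=S[m].astype(np.float32);r=cv2.minAreaRect(q[:,:2]);print(len(q),r,cv2.boxPoints(r).round(1).tolist())
E
```

```text
14.3 [ 0.59848781 -0.22468602  0.079052  ] [-3.27690565e+02  5.35823401e-02  7.90519998e+01] 6.243016607125178 [ 0.23990697  3.51153935 -1.1835464 ]Traceback (most recent call last):
  File "<stdin>", line 5, in <module>
cv2.error: OpenCV(4.12.0) /io/opencv/modules/imgproc/src/convhull.cpp:143: error: (-215:Assertion failed) total >= 0 && (depth == CV_32F || depth == CV_32S) in function 'convexHull'
```

Call:
step_arm(
  travel=[
    [0.015, 0, 0],
    [0, 0, -0.06],
    [0, 0, -0.07],
    [0, 0, -0.07],
  ],
  twist=[0, 0, 0, 0],
)

```text
t: 14.85
position: [0.5975, -0.2159, 0.1599]
orientation: [-0.0, 0.667, 0.745, -0.0]
ft_force: [-0.1, 0.7, -1.4]
grip_width: 0.0159
grasp_force: 107.6
```

```bash
cat >> h.py <<'E'
def boxrect(x0=-240,x1=40,name="top"):
    im,d,P=cloud(name);S=shelf(P)
    m=((d>0)&(S[...,0]>x0)&(S[...,0]<x1)&(abs(S[...,1])<72)&(abs(S[...,2]-60)<3.5)).astype(np.uint8)
    q=np.ascontiguousarray(S[m>0][:,:2],dtype=np.float32);r=cv2.minAreaRect(q);print("box",len(q),r,cv2.boxPoints(r).round(1).tolist())
E
python3 - <<'E'
from h import *
o=ctrl.get_obs();print(o["t"],o["position"],shelf(o["position"]),yaw(),o["ft_force"])
boxrect()
plan((.4399,-.3536,.155,2.6),(.4401,-.3545,.078,2.6))
E
```

```text
14.85 [ 0.59752068 -0.21590272  0.15991353] [-3.18853579e+02  4.87411475e-02  1.59913529e+02] 6.358937261521933 [-0.0987239   0.74488452 -1.42915948]
box 664 ((-86.14090728759766, -1.3015708923339844), (140.30812072753906, 111.11204528808594), 4.350531578063965) [[-160.3000030517578, 48.79999923706055], [-151.89999389648438, -62.0], [-12.0, -51.400001525878906], [-20.399999618530273, 59.400001525878906]]
{"travel": [[-0.059, -0.087, 0.005], [-0.06, -0.086, 0.005], [-0.062, -0.085, 0.004], [-0.063, -0.085, 0.005], [-0.063, -0.084, 0.004]], "twist": [0.15, 0.15, 0.15, 0.15, 0.15]}
{"travel": [[-0.001, 0.0, 0.096], [-0.002, 0.001, 0.097]], "twist": [0.0, 0.0]}
```

The box is out: its rear corners are at -12 and -20 mm from the shelf front, so it's clear. Now returning the hook, offset back first and then regripped forward.

Call:
step_arm(
  travel=[
    [-0.059, -0.087, 0.005],
    [-0.06, -0.086, 0.005],
    [-0.062, -0.085, 0.004],
    [-0.063, -0.085, 0.005],
    [-0.063, -0.084, 0.004],
  ],
  twist=[0.15, 0.15, 0.15, 0.15, 0.15],
)

```text
t: 15.52
position: [0.4368, -0.3536, 0.1497]
orientation: [0.0, 0.691, 0.723, -0.0]
ft_force: [0.3, -0.5, -0.8]
grip_width: 0.016
grasp_force: 107.8
```

Call:
step_arm(
  travel=[
    [0, 0, 0],
  ],
  twist=[0],
)

```text
t: 15.65
position: [0.4358, -0.3543, 0.1496]
orientation: [-0.0, 0.692, 0.722, -0.0]
ft_force: [0.3, -0.5, -1.2]
grip_width: 0.0158
grasp_force: 107.9
```

```bash
python3 - <<'E'
from h import *
o=ctrl.get_obs();print(o["t"],o["position"],yaw(),o["ft_force"])
plan((.4401,-.3545,.1,2.6),(.4401,-.3545,.069,2.6,.02))
E
```

```text
15.65 [ 0.43577335 -0.3542704   0.1496101 ] 2.381092539392866 [ 0.34978141 -0.47856247 -1.20388827]
{"travel": [[-0.001, 0.005, 0.062], [-0.0, 0.006, 0.062], [-0.0, -0.0, 0.039], [-0.0, -0.0, 0.039]], "twist": [-0.02, -0.02, -0.0, -0.0]}
```

Call:
step_arm(
  travel=[
    [0, 0.006, 0.06],
    [0, 0.005, 0.06],
    [0, 0, 0.04],
    [0, 0, 0.03],
    [0, 0, 0],
  ],
  twist=[-0.02, -0.02, 0, 0, 0],
)

```text
t: 16.27
position: [0.4418, -0.3528, 0.0731]
orientation: [-0.001, 0.69, 0.724, -0.0]
ft_force: [-0.1, -1.2, -0.9]
grip_width: 0.016
grasp_force: 107.9
```

Call:
step_arm(
  travel=[
    [0, -0.003, 0.01],
    [0, 0, 0.005],
    [0, 0, 0],
  ],
  twist=[0, 0, 0],
)

```text
t: 16.65
position: [0.4414, -0.3541, 0.0696]
orientation: [0.001, 0.69, 0.724, 0.0]
ft_force: [-2.7, 1.5, 9.4]
grip_width: 0.0159
grasp_force: 109.5
```

Call:
step_arm(
  travel=[
    [0, 0, 0],
    [0, 0, 0],
    [0, 0, 0],
    [0, 0, -0.11],
    [0, 0, -0.11],
  ],
  twist=[0, 0, 0, 0, 0],
  fingers=-0.2,
)

```text
t: 17.27
position: [0.4404, -0.3532, 0.1563]
orientation: [-0.001, 0.69, 0.724, -0.0]
ft_force: [0.3, -0.7, 0.1]
grip_width: 0.0511
grasp_force: 0.0
```

```bash
cat >> h.py <<'E'
def hookscan(y0=-.37,y1=-.11):
    im,d,P=cloud("top"); w=np.zeros((480,640),bool);w[285:330,360:520]=1
    z=P[...,2]
    for y in np.arange(y0,y1,.01):
        m=w&(z>.05)&(z<.1)&(abs(P[...,1]-y)<.005)&(P[...,0]>.4); q=P[m]
        if len(q): print(round(y,2),len(q),np.median(q[:,0]).round(4),np.ptp(q[:,0]).round(3),np.median(q[:,2]).round(4))
E
python3 - <<'E'
from h import *
o=ctrl.get_obs();print(o["t"],o["position"],yaw(),o["ft_force"])
hookscan()
x=o["position"]
g=hook((.4377,-.308),92.6,.038)
plan((*g,.155,2.6),(*g,.066,2.6))
E
```

```text
17.275 [ 0.44037703 -0.35316614  0.1562662 ] 2.7378277429846376 [ 0.2610543  -0.66734365  0.12317557]
-0.36 20 0.4414 0.017 0.0761
-0.35 43 0.4415 0.018 0.0765
-0.34 42 0.4407 0.016 0.0763
-0.33 44 0.4397 0.017 0.0758
-0.32 99 0.4379 0.054 0.0692
-0.31 92 0.4402 0.054 0.0692
-0.3 42 0.4383 0.017 0.0766
-0.29 45 0.4384 0.017 0.0763
-0.28 41 0.4365 0.017 0.0766
-0.27 41 0.4367 0.017 0.076
-0.26 43 0.4366 0.017 0.0762
-0.25 41 0.4369 0.017 0.0715
-0.24 15 0.4354 0.007 0.068
-0.23 18 0.4335 0.006 0.0669
-0.22 20 0.4356 0.006 0.0676
-0.21 17 0.4338 0.006 0.0674
-0.2 18 0.4328 0.006 0.0686
-0.19 91 0.432 0.044 0.0691
-0.18 55 0.4341 0.043 0.0666
-0.17 19 0.4321 0.006 0.0682
-0.16 17 0.4308 0.007 0.0665
{"travel": [[0.107, -0.004, 0.01], [0.107, -0.004, 0.01], [-0.0, 0.0, 0.111], [-0.0, 0.0, 0.111]], "twist": [0.01, 0.02, -0.0, -0.0]}
```

Call:
step_arm(
  travel=[
    [0.107, -0.004, 0.01],
    [0.105, -0.004, 0.01],
    [0, 0, 0.111],
    [0, 0, 0.105],
  ],
  twist=[0.01, 0.02, 0, 0],
)

```text
t: 17.82
position: [0.4343, -0.2688, 0.061]
orientation: [0.001, 0.691, 0.723, 0.0]
ft_force: [0.3, -0.4, -0.0]
grip_width: 0.0515
grasp_force: 0.0
```

Call:
step_arm(
  travel=[
    [0, 0, 0],
    [0, 0, 0],
    [0, 0, 0],
    [0, 0, -0.02],
    [0, 0, 0],
  ],
  twist=[0, 0, 0, 0, 0],
  fingers=1,
  newtons=80,
)

```text
t: 18.45
position: [0.4346, -0.2697, 0.071]
orientation: [0.001, 0.691, 0.723, 0.0]
ft_force: [0.1, -0.1, -1.4]
grip_width: 0.0165
grasp_force: 79.4
```

Call:
step_arm(
  travel=[
    [0.03, 0, 0],
    [0.03, 0, 0],
    [0.028, 0, 0],
    [0, 0, 0],
    [0, 0, 0.016],
  ],
  twist=[0, 0, 0, 0, 0],
)

```text
t: 19.08
position: [0.4327, -0.2341, 0.0633]
orientation: [0.001, 0.691, 0.723, 0.0]
ft_force: [-0.1, 0.4, -0.9]
grip_width: 0.017
grasp_force: 79.4
```

Call:
step_arm(
  travel=[
    [0, 0, 0],
    [0, 0, 0],
    [0, 0, 0],
    [0, 0, -0.11],
    [0, 0, -0.11],
  ],
  twist=[0, 0, 0, 0, 0],
  fingers=-0.2,
)

```text
t: 19.7
position: [0.4316, -0.2338, 0.1519]
orientation: [-0.001, 0.691, 0.723, -0.0]
ft_force: [0.5, -1.6, -0.4]
grip_width: 0.0519
grasp_force: 0.0
```

```bash
python3 - <<'E'
from h import *
o=ctrl.get_obs();print(o["t"],o["position"],yaw(),o["ft_force"])
hookscan()
im,d,P=cloud("side"); m=np.zeros((480,640),bool); m[370:425,350:425]=1
m&=(P[...,2]>.017)&(P[...,2]<.03)&(d>0); Q=np.ascontiguousarray(P[m][:,:2]*1000,dtype=np.float32)
r=cv2.minAreaRect(Q); c=np.array(r[0]); b=cv2.boxPoints(r); print(r,c)
e=sorted([(np.linalg.norm(b[1]-b[0]),*(b[1]-b[0])),(np.linalg.norm(b[2]-b[1]),*(b[2]-b[1]))])[1]; a=np.degrees(np.arctan2(e[2],e[1])); 
if np.cos(np.radians(a))<0: a+=180
a=(a+180)%360-180; u=np.array([np.cos(np.radians(a)),np.sin(np.radians(a))]);n=np.array([-u[1],u[0]])
q=Q-c; print("tee yaw",a,[ (x,np.ptp((q@n)[abs(q@u-x)<8]).round(),np.median((q@n)[abs(q@u-x)<8]).round(1)) for x in(-38,-20,0,15,38)])
g=(c+6*u)/1000; print(g)
plan((*g,.15,a+90),(*g,.024,a+90))
E
```

```text
19.7 [ 0.43162207 -0.23375268  0.15187784] 2.574887106500318 [ 0.54080965 -1.57359143 -0.42231178]
-0.24 11 0.4309 0.017 0.0764
-0.23 41 0.4329 0.018 0.0766
-0.22 49 0.4313 0.017 0.0751
-0.21 19 0.4315 0.006 0.068
-0.2 19 0.4316 0.006 0.0679
-0.19 90 0.4309 0.044 0.0693
-0.18 58 0.4321 0.044 0.0665
-0.17 20 0.4291 0.006 0.0684
-0.16 18 0.4293 0.007 0.0674
-0.15 16 0.4282 0.006 0.0676
-0.14 20 0.4275 0.006 0.0668
-0.13 19 0.4266 0.007 0.0677
-0.12 5 0.4268 0.004 0.0606
((562.9205932617188, -372.2369384765625), (65.42666625976562, 95.69541931152344), 55.173980712890625) [ 562.92059326 -372.23693848]
tee yaw -34.826004 [(-38, np.float64(22.0), np.float64(-3.6)), (-20, np.float64(22.0), np.float64(-3.4)), (0, np.float64(22.0), np.float64(-3.4)), (15, np.float64(20.0), np.float64(-2.6)), (38, np.float64(65.0), np.float64(-1.6))]
[ 0.56784593 -0.37566346]
{"travel": [[-0.033, 0.029, 0.001], [-0.035, 0.026, 0.001], [-0.038, 0.023, 0.001], [-0.039, 0.019, 0.001], [-0.041, 0.016, 0.002]], "twist": [-0.96, -0.96, -0.96, -0.95, -0.96]}
{"travel": [[-0.042, 0.013, 0.001], [-0.043, 0.009, 0.002], [-0.043, 0.006, 0.001], [-0.044, 0.002, 0.002], [-0.044, -0.002, 0.001]], "twist": [-0.95, -0.96, -0.95, -0.96, -0.95]}
{"travel": [[-0.043, -0.005, 0.002], [-0.0, -0.0, 0.105], [-0.0, -0.0, 0.105], [-0.0, -0.0, 0.105]], "twist": [-0.96, 0.0, 0.0, 0.0]}
```

Call:
step_arm(
  travel=[
    [-0.033, 0.029, 0],
    [-0.035, 0.026, 0],
    [-0.038, 0.023, 0],
    [-0.039, 0.019, 0],
    [-0.041, 0.016, 0],
  ],
  twist=[-1, -1, -1, -1, -1],
)

```text
t: 20.42
position: [0.493, -0.2975, 0.1504]
orientation: [-0.0, 0.517, 0.856, -0.0]
ft_force: [-0.1, 0.1, 0.0]
grip_width: 0.0511
grasp_force: 0.0
```

Call:
step_arm(
  travel=[
    [-0.042, 0.013, 0],
    [-0.043, 0.009, 0],
    [-0.043, 0.006, 0],
    [-0.044, 0.002, 0],
    [-0.044, -0.002, 0],
  ],
  twist=[-1, -1, -1, -1, -1],
)

```text
t: 21.05
position: [0.555, -0.3596, 0.1502]
orientation: [-0.0, 0.319, 0.948, 0.0]
ft_force: [0.5, -0.2, 0.5]
grip_width: 0.051
grasp_force: 0.0
```

Call:
step_arm(
  travel=[
    [-0.043, -0.005, 0.002],
    [0, 0, 0],
  ],
  twist=[-1, 0],
)

```text
t: 21.3
position: [0.5676, -0.3718, 0.1492]
orientation: [-0.0, 0.28, 0.96, 0.0]
ft_force: [0.2, -0.1, -0.3]
grip_width: 0.0511
grasp_force: 0.0
```

```bash
python3 - <<'E'
from h import *
o=ctrl.get_obs();print(o["t"],o["position"],yaw(),o["joints"])
plan((.568,-.376,.12,57.5),(.568,-.376,.024,57.5))
E
```

```text
21.3 [ 0.56758494 -0.37178286  0.14919337] 57.51685517857066 [-5.79882231e-01  5.10591937e-01  1.57727097e-02  1.07659180e+00
 -3.90294057e-05 -1.29443804e-02]
{"travel": [[-0.007, -0.008, 0.073], [0.0, -0.0, 0.08], [0.0, -0.0, 0.08], [0.0, -0.0, 0.08]], "twist": [0.0, 0.0, 0.0, 0.0]}
```

Call:
step_arm(
  travel=[
    [-0.007, -0.008, 0.073],
    [0, 0, 0.08],
    [0, 0, 0.08],
    [0, 0, 0.08],
    [0, 0, 0],
  ],
  twist=[0, 0, 0, 0, 0],
)

```text
t: 21.92
position: [0.5651, -0.3734, 0.0221]
orientation: [-0.003, 0.28, 0.96, 0.001]
ft_force: [-1.1, 0.5, 0.3]
grip_width: 0.0518
grasp_force: 0.0
```

Call:
step_arm(
  travel=[
    [0, 0, 0],
    [0, 0, 0],
    [0, 0, 0],
  ],
  twist=[0, 0, 0],
  fingers=1,
  newtons=40,
)

```text
t: 22.3
position: [0.5693, -0.3762, 0.0272]
orientation: [0.002, 0.279, 0.96, -0.0]
ft_force: [-1.2, 0.3, 6.8]
grip_width: 0.0189
grasp_force: 41.0
```

Call:
step_arm(
  travel=[
    [0, 0, -0.1],
    [0, 0, -0.12],
    [0, 0, -0.12],
    [0, 0, 0],
  ],
  twist=[0, 0, 0, 0],
)

```text
t: 22.8
position: [0.5708, -0.3773, 0.1669]
orientation: [0.004, 0.279, 0.96, -0.001]
ft_force: [0.6, -0.6, -1.0]
grip_width: 0.0191
grasp_force: 40.2
```

```bash
python3 - <<'E'
from h import *
o=ctrl.get_obs();print(o["t"],o["position"],yaw(),o["grip_width"])
im,d,P=cloud("side");save("s3.png",im[90:480,180:560])
boxrect()
# tee in hand: points below tcp
x,y,z=o["position"];m=(d>0)&(np.hypot(P[...,0]-x,P[...,1]-y)<.08)&(P[...,2]>z-.04)&(P[...,2]<z+.02)
q=P[m];print(len(q),q.min(0),q.max(0))
# box centre: shelf frame
c=np.array([-81.2,-.9])/1000; w=SO+c[0]*SX+c[1]*SY; print("boxc",w)
a=100.65;u=np.array([np.cos(np.radians(a)),np.sin(np.radians(a))])
g=w-.006*u; print(g)
plan((*g,.16,10.65),(*g,.075,10.65))
E
```

```text
22.8 [ 0.5707944  -0.37726336  0.16693528] 57.58264838408876 0.019086976153001284
box 690 ((-86.00349426269531, -1.1365699768066406), (139.98411560058594, 110.62167358398438), 4.64716100692749) [[-160.1999969482422, 48.29999923706055], [-151.3000030517578, -61.900001525878906], [-11.800000190734863, -50.599998474121094], [-20.700000762939453, 59.70000076293945]]
1155 [ 0.51798015 -0.42685197  0.13756236] [ 0.61809029 -0.34448052  0.17001273]
boxc [0.5723266 0.0203862]
[0.57343545 0.01448955]
{"travel": [[0.051, 0.083, 0.0], [0.058, 0.079, 0.001], [0.064, 0.073, 0.0], [0.07, 0.068, 0.001], [0.075, 0.062, 0.0]], "twist": [0.94, 0.94, 0.94, 0.94, 0.94]}
{"travel": [[0.08, 0.056, 0.001], [0.084, 0.049, 0.0], [0.088, 0.042, 0.001], [0.092, 0.034, 0.0], [0.094, 0.027, 0.001]], "twist": [0.94, 0.94, 0.94, 0.93, 0.94]}
{"travel": [[-0.0, 0.0, 0.106], [-0.0, 0.0, 0.106]], "twist": [-0.0, -0.0]}
```

View pics/s3.png

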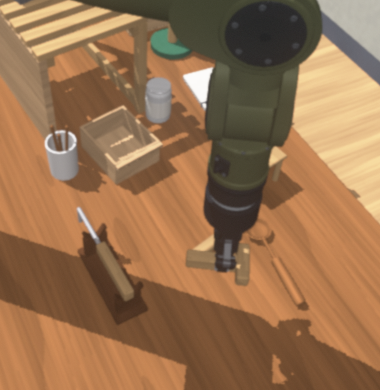

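The crop shows the hook back in its rest (110,265), the box out in front of the shelf (120,143), and the tee held level in the fingers (222,260). Pot and can are standing. Carrying the tee over to the box.

Call:
step_arm(
  travel=[
    [0.051, 0.083, 0],
    [0.058, 0.079, 0],
    [0.064, 0.073, 0],
    [0.07, 0.068, 0],
    [0.075, 0.062, 0],
  ],
  twist=[0.94, 0.94, 0.94, 0.94, 0.94],
)

```text
t: 23.52
position: [0.5692, -0.1789, 0.1592]
orientation: [-0.002, 0.47, 0.883, -0.0]
ft_force: [-0.2, 0.1, -0.7]
grip_width: 0.0189
grasp_force: 40.2
```

Call:
step_arm(
  travel=[
    [0.08, 0.056, 0],
    [0.084, 0.049, 0],
    [0.088, 0.042, 0],
    [0.092, 0.034, 0],
    [0.094, 0.027, 0],
  ],
  twist=[0.94, 0.94, 0.94, 0.93, 0.94],
)

```text
t: 24.15
position: [0.5715, 0.016, 0.1593]
orientation: [-0.001, 0.64, 0.769, -0.001]
ft_force: [0.6, 0.9, 0.1]
grip_width: 0.0189
grasp_force: 40.2
```

Call:
step_arm(
  travel=[
    [0, 0, 0],
  ],
  twist=[0],
)

```text
t: 24.28
position: [0.5717, 0.0171, 0.1594]
orientation: [-0.001, 0.637, 0.771, -0.001]
ft_force: [0.2, 0.2, -0.5]
grip_width: 0.0191
grasp_force: 40.2
```

```bash
python3 - <<'E'
from h import *
o=ctrl.get_obs();print(o["t"],o["position"],shelf(o["position"]),yaw(),o["grip_width"])
im,d,P=cloud("top");S=shelf(P)
x,y,z=o["position"];m=(d>0)&(np.hypot(P[...,0]-x,P[...,1]-y)<.08)&(P[...,2]>z-.04)&(P[...,2]<z+.015)
q=S[m];print(len(q),np.percentile(q,[1,50,99],axis=0).round(1))
plan((.5734,.0145,.1,10.8),(.5734,.0145,.034,10.8,.025))
E
```

```text
24.275 [0.57165234 0.01711894 0.15935056] [-8.43845305e+01  1.29491496e-01  1.59350558e+02] 10.837712814680579 0.01909860639969246Traceback (most recent call last):
  File "<stdin>", line 5, in <module>
    return _quantile_unchecked(
        a, q, axis, out, overwrite_input, method, keepdims, weights)
    return _ureduce(a,
                    func=_quantile_ureduce_func,
    ...<5 lines>...
                    overwrite_input=overwrite_input,
                    method=method)
    r = func(a, **kwargs)
    result = _quantile(arr,
                       quantiles=q,
    ...<2 lines>...
                       out=out,
                       weights=wgt)
    slices_having_nans = np.isnan(arr[-1, ...])
                                  ~~~^^^^^^^^^
IndexError: index -1 is out of bounds for axis 0 with size 0
```

Call:
step_arm(
  travel=[
    [-0.007, 0.003, 0.1],
    [0, 0, 0.08],
    [0, 0, 0.06],
    [0, 0, 0.05],
    [0, 0, 0.02],
  ],
  twist=[0, 0, 0, 0, 0],
)

```text
t: 24.95
position: [0.5729, 0.0111, 0.0351]
orientation: [-0.001, 0.639, 0.769, -0.001]
ft_force: [-0.5, -0.7, -0.9]
grip_width: 0.0191
grasp_force: 40.2
```

Call:
step_arm(
  travel=[
    [0, 0, 0],
    [0, 0, 0],
    [0, 0, 0],
  ],
  twist=[0, 0, 0],
  fingers=0.1,
)

```text
t: 25.32
position: [0.5755, 0.0122, 0.038]
orientation: [0.001, 0.639, 0.77, 0.001]
ft_force: [-0.5, -0.2, 0.5]
grip_width: 0.0384
grasp_force: 0.0
```

Call:
step_arm(
  travel=[
    [0, 0, -0.05],
    [0, 0, -0.1],
    [0, 0, -0.1],
    [0, 0, -0.06],
  ],
  twist=[0, 0, 0, 0],
)

```text
t: 25.82
position: [0.5759, 0.0124, 0.1641]
orientation: [0.001, 0.638, 0.77, 0.001]
ft_force: [0.9, -0.7, -0.7]
grip_width: 0.0386
grasp_force: 0.0
```

```bash
python3 - <<'E'
from h import *
p=lambda x,y:SO+x/1000*SX+y/1000*SY
o=ctrl.get_obs();print(o["t"],o["position"],shelf(o["position"]),yaw(),o["grip_width"],o["joints"])
# push prep: tool y along shelf x (96.3), TCP at shelf x=-156-57-20
plan((*p(-240,0),.16,52),(*p(-240,0),.13,96.3))
E
```

```text
25.825 [0.57591942 0.01237941 0.16413871] [-89.56500293  -3.59064068 164.13870855] 10.651277471161736 0.03855160223422123 [ 2.15166868e-02  3.12295216e-01 -2.45379815e-01  1.00937021e+00
 -4.58020518e-05  1.40641428e+00]
{"travel": [[-0.042, -0.004, 0.001], [-0.041, -0.007, 0.001], [-0.04, -0.011, 0.001], [-0.039, -0.014, 0.001], [-0.038, -0.017, 0.001]], "twist": [-0.92, -0.92, -0.92, -0.92, -0.92]}
{"travel": [[-0.037, -0.02, 0.001], [-0.035, -0.023, 0.001], [-0.033, -0.026, 0.002], [-0.031, -0.028, 0.001], [0.0, -0.0, 0.008]], "twist": [-0.92, -0.92, -0.91, -0.92, -0.98]}
{"travel": [[0.0, -0.0, 0.008], [0.0, -0.0, 0.008], [0.0, -0.0, 0.009], [0.0, -0.0, 0.008], [0.0, -0.0, 0.009]], "twist": [-0.98, -0.99, -0.98, -0.99, -0.98]}
{"travel": [[0.0, -0.0, 0.008], [0.0, -0.0, 0.009], [0.0, -0.0, 0.008]], "twist": [-0.99, -0.98, -0.99]}
```

```bash
python3 - <<'E'
from h import *
p=lambda x,y:SO+x/1000*SX+y/1000*SY
boxrect()
plan((*p(-198,-1),.16,6.3),(*p(-198,-1),.052,6.3))
E
```

```text
box 0 ((0.0, 0.0), (0.0, 0.0), 0.0) [[0.0, 0.0], [0.0, 0.0], [0.0, 0.0], [0.0, 0.0]]
{"travel": [[-0.09, -0.01, 0.006], [-0.09, -0.008, 0.006], [-0.09, -0.006, 0.005], [0.0, 0.0, 0.09], [0.0, 0.0, 0.09]], "twist": [0.29, 0.29, 0.29, 0.0, 0.0]}
{"travel": [[0.0, 0.0, 0.09]], "twist": [0.0]}
```

Call:
step_arm(
  travel=[
    [-0.09, -0.01, 0.006],
    [-0.09, -0.008, 0.006],
    [-0.09, -0.006, 0.005],
    [0, 0, 0],
  ],
  twist=[0.29, 0.29, 0.29, 0],
  fingers=-0.5,
)

```text
t: 26.38
position: [0.5825, -0.0979, 0.1542]
orientation: [0.0, 0.668, 0.744, -0.0]
ft_force: [0.1, -0.3, 0.3]
grip_width: 0.0641
grasp_force: 0.0
```

```bash
python3 - <<'E'
from h import *
p=lambda x,y:SO+x/1000*SX+y/1000*SY
o=ctrl.get_obs();print(o["t"],o["position"],shelf(o["position"]),yaw(),o["grip_width"])
boxrect(name="side")
im,d,P=cloud("side");S=shelf(P)
save("s4.png",cv2.resize(im[170:290,220:380],None,fx=4,fy=4,interpolation=cv2.INTER_CUBIC))
plan((*p(-198,-1),.052,6.3))
E
```

```text
26.375 [ 0.58249485 -0.09793272  0.15420375] [-199.93855724    2.00771915  154.20374738] 6.112843664585667 0.0641366618875312
box 487 ((-89.63327026367188, 1.5662422180175781), (141.97486877441406, 111.73509979248047), 4.2626848220825195) [[-164.60000610351562, 52.0], [-156.3000030517578, -59.400001525878906], [-14.699999809265137, -48.900001525878906], [-23.0, 62.599998474121094]]
{"travel": [[-0.0, 0.002, 0.085], [-0.0, 0.003, 0.085], [-0.0, 0.002, 0.086]], "twist": [-0.0, -0.0, -0.01]}
```

View pics/s4.png

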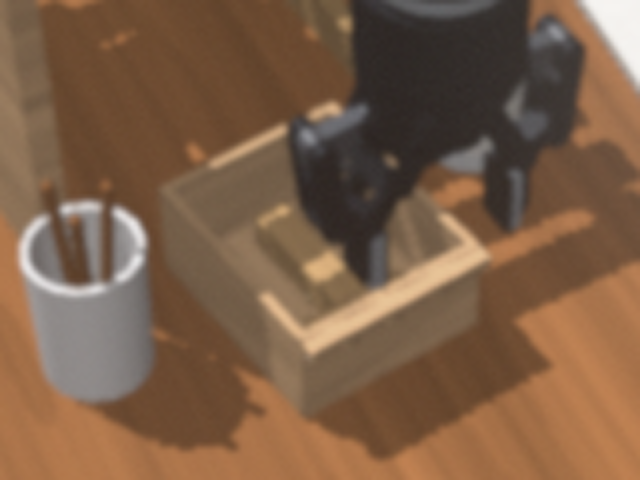

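The crop shows the tee lying flat in the box (310,265), free of the fingers, which stand above and in front of the lip. Pot untouched. I'll push with two fingers first to square the box.

Call:
step_arm(
  travel=[
    [0, 0.002, 0.085],
    [0, 0.003, 0.085],
    [0, 0.002, 0.08],
    [0, 0, 0],
  ],
  twist=[0, 0, 0, 0],
)

```text
t: 26.98
position: [0.5829, -0.094, 0.0521]
orientation: [-0.002, 0.667, 0.745, -0.001]
ft_force: [0.4, 0.3, -0.1]
grip_width: 0.064
grasp_force: 0.0
```

Call:
step_arm(
  travel=[
    [0.03, 0, 0],
    [0.03, 0, 0],
    [0.04, 0, 0],
    [0.05, 0, 0],
    [0.05, 0, 0],
  ],
  twist=[0, 0, 0, 0, 0],
)

```text
t: 27.6
position: [0.5774, -0.0154, 0.0554]
orientation: [0.001, 0.667, 0.745, 0.0]
ft_force: [1.1, -4.9, 3.9]
grip_width: 0.0645
grasp_force: 2.6
```

Call:
step_arm(
  travel=[
    [0.05, 0, 0],
    [0.05, 0, 0],
    [0.04, 0, 0],
    [0.03, 0, 0],
    [0.01, 0, 0],
  ],
  twist=[0, 0, 0, 0, 0],
)

```text
t: 28.22
position: [0.5686, 0.0561, 0.0544]
orientation: [0.0, 0.667, 0.745, -0.0]
ft_force: [0.2, -5.7, 4.2]
grip_width: 0.0643
grasp_force: 2.6
```

```bash
python3 - <<'E'
from h import *
p=lambda x,y:SO+x/1000*SX+y/1000*SY
o=ctrl.get_obs();print(o["t"],o["position"],shelf(o["position"]),yaw(),o["ft_force"],o["grip_width"])
boxrect(x0=-100,x1=140,name="side")
E
```

```text
28.225 [0.56859258 0.05613791 0.0544371 ] [-45.26310359  -1.12119366  54.43710271] 6.331936367043397 [ 0.18077885 -5.65432831  4.24535198] 0.06434299195167126
box 276 ((21.122024536132812, 4.970897674560547), (167.4126739501953, 96.95125579833984), 0.9511014819145203) [[-63.400001525878906, 52.099998474121094], [-61.79999923706055, -44.900001525878906], [105.5999984741211, -42.099998474121094], [104.0, 54.79999923706055]]
```

Call:
step_arm(
  travel=[
    [-0.05, 0, 0],
    [-0.05, 0, 0],
    [-0.07, 0, -0.08],
    [0, 0, -0.1],
    [0, 0, -0.1],
  ],
  twist=[0, 0, 0, 0, 0],
  fingers=-1,
)

```text
t: 28.9
position: [0.5755, -0.0142, 0.1669]
orientation: [-0.001, 0.668, 0.744, -0.0]
ft_force: [-0.2, -0.5, -0.5]
grip_width: 0.0853
grasp_force: 0.0
```

Call:
step_arm(
  travel=[
    [0, 0, 0],
    [0, 0, 0],
    [0, 0, 0],
    [0, 0, 0],
    [0, 0, 0],
  ],
  twist=[-1, -1, -1, -1, -1],
)

```text
t: 29.52
position: [0.5757, -0.0137, 0.1659]
orientation: [-0.001, 0.49, 0.872, 0.0]
ft_force: [-0.5, 0.0, -0.3]
grip_width: 0.0852
grasp_force: 0.0
```

Call:
step_arm(
  travel=[
    [0, 0, 0],
    [0, 0, 0],
    [0, 0, 0],
    [0, 0, 0],
    [0, 0, 0],
  ],
  twist=[-1, -1, -1, -1, -1],
)

```text
t: 30.15
position: [0.5757, -0.0137, 0.1659]
orientation: [-0.001, 0.289, 0.957, 0.0]
ft_force: [0.2, -0.6, 0.5]
grip_width: 0.0856
grasp_force: 0.0
```

Call:
step_arm(
  travel=[
    [0, 0, 0],
    [0, 0, 0],
    [0, 0, 0],
    [0, 0, 0],
    [0, 0, 0],
  ],
  twist=[-1, -1, -1, -1, -1],
)

```text
t: 30.78
position: [0.5757, -0.0137, 0.1659]
orientation: [-0.0, 0.075, 0.997, 0.0]
ft_force: [-0.2, -1.1, -0.7]
grip_width: 0.0853
grasp_force: 0.0
```

Call:
step_arm(
  travel=[
    [0, 0, 0],
    [0, 0, 0],
    [0, 0, 0],
    [0, 0, 0],
  ],
  twist=[-1, -1, -1, 0],
)

```text
t: 31.28
position: [0.5757, -0.0135, 0.1659]
orientation: [-0.0, -0.054, 0.999, 0.0]
ft_force: [0.4, -0.1, -0.2]
grip_width: 0.0851
grasp_force: 0.0
```

```bash
cat >> h.py <<'E'
def lip(x0,x1):
    for name in("top","side"):
        im,d,P=cloud(name);S=shelf(P)
        m=(d>0)&(S[...,0]>x0)&(S[...,0]<x1)&(abs(S[...,1])<62)&(abs(S[...,2]-60)<4)
        q=S[m]; out=[]
        for y in range(-50,60,10):
            s=q[abs(q[:,1]-y)<5]
            if len(s)>4: out.append((y,np.percentile(s[:,0],4).round(1)))
        a=np.array(out)
        if len(a)>2: print(name,len(q),np.polyfit(a[:,0],a[:,1],1).round(3),"Y",q[:,1].min().round(),q[:,1].max().round(),a[:,1].tolist())
        else: print(name,len(q))
E
python3 - <<'E'
from h import *
p=lambda x,y:SO+x/1000*SX+y/1000*SY
o=ctrl.get_obs();print(o["t"],o["position"],shelf(o["position"]),yaw(),o["ft_force"],o["grip_width"])
lip(-80,0)
plan((*p(-120,0),.13,96.3),(*p(-120,0),.045,96.3))
E
```

```text
31.275 [ 0.57574649 -0.0135264   0.1659075 ] [-115.29635147   -0.56910424  165.90749709] 96.13423943944507 [ 0.40778958 -0.09590733 -0.16974997] 0.08509468491166008
top 0
side 265 [ 1.1000e-02 -3.5873e+01] Y -59.0 53.0 [-35.7, -36.8, -36.4, -36.7, -35.6, -34.4, -36.6, -35.8, -37.0, -35.7, -33.9]
{"travel": [[0.002, -0.013, 0.09], [-0.0, 0.0, 0.106], [-0.0, 0.0, 0.107]], "twist": [-0.03, -0.0, -0.0]}
```

Call:
step_arm(
  travel=[
    [0.004, -0.013, 0.09],
    [0, 0, 0.106],
    [0, 0, 0.105],
    [0, 0, 0],
  ],
  twist=[-0.03, 0, 0, 0],
)

```text
t: 31.88
position: [0.5717, -0.0177, 0.0429]
orientation: [-0.003, -0.056, 0.998, 0.0]
ft_force: [-0.1, 0.5, 0.4]
grip_width: 0.0854
grasp_force: 0.0
```

Call:
step_arm(
  travel=[
    [0, 0.03, 0],
    [0, 0.03, 0],
    [0, 0.03, 0],
    [0, 0.02, 0],
    [0, 0, 0],
  ],
  twist=[0, 0, 0, 0, 0],
)

```text
t: 32.5
position: [0.5702, 0.0275, 0.0463]
orientation: [0.0, -0.057, 0.998, 0.001]
ft_force: [0.2, 0.5, 0.3]
grip_width: 0.0852
grasp_force: 0.0
```

```bash
python3 - <<'E'
from h import *
o=ctrl.get_obs();print(o["t"],o["position"],shelf(o["position"]),yaw(),o["ft_force"],o["grip_width"])
lip(-80,10)
im,d,P=cloud("side")
save("s5.png",cv2.resize(im[90:260,180:350],None,fx=3.5,fy=3.5,interpolation=cv2.INTER_CUBIC))
E
```

```text
32.5 [0.57019855 0.02749853 0.0462952 ] [-73.90729714   0.43280219  46.29519889] 96.51313190825552 [0.22417359 0.48178108 0.29866023] 0.08519444300316083
top 0
side 144 [  0.349 -33.905] Y -7.0 53.0 [-34.9, -34.5, -21.4, -20.5, -21.1, -18.7]
```

View pics/s5.png

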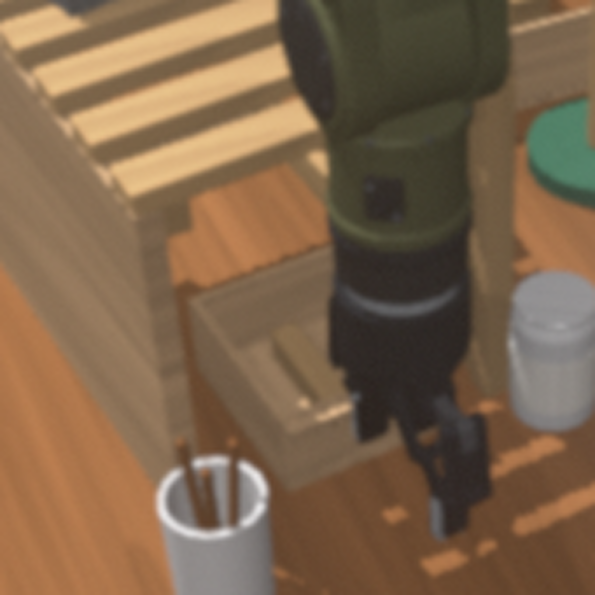

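The crop shows the front finger at (370,430) against the lip, the box partly under the roof and the tee inside at (310,365). The wrist is clear of the slats. Pushing slowly for the rest.

Call:
step_arm(
  travel=[
    [0, 0.01, 0],
    [0, 0.01, 0],
    [0, 0.01, 0],
    [0, 0.007, 0],
    [0, 0, 0],
  ],
  twist=[0, 0, 0, 0, 0],
)

```text
t: 33.28
position: [0.5683, 0.0416, 0.0458]
orientation: [-0.0, -0.056, 0.998, 0.0]
ft_force: [-0.7, -0.5, -0.3]
grip_width: 0.0856
grasp_force: 0.2
```

Call:
step_arm(
  travel=[
    [0, -0.05, 0],
    [0, -0.1, 0],
    [0, -0.1, -0.1],
    [0, -0.1, -0.1],
    [0, -0.1, -0.1],
  ],
  twist=[0, 0, 0, 0, 0],
)

```text
t: 33.9
position: [0.5885, -0.1402, 0.1674]
orientation: [0.0, -0.056, 0.998, 0.0]
ft_force: [0.7, 0.2, -0.6]
grip_width: 0.0855
grasp_force: 0.0
```

```bash
python3 - <<'E'
from h import *
o=ctrl.get_obs();print(o["t"],o["position"],shelf(o["position"]),yaw(),o["ft_force"],o["grip_width"])
lip(-40,40)
for n in("top","side"):
    im,d,P=cloud(n);S=shelf(P)
    if n=="side": save("s6.png",cv2.resize(im[90:240,190:350],None,fx=4,fy=4,interpolation=cv2.INTER_CUBIC))
    m=(d>0)&(abs(S[...,0])<25)&(abs(S[...,1])<118)&(S[...,2]>246)&(S[...,2]<262);q=S[m]
    out=[(y,np.percentile(q[abs(q[:,1]-y)<8][:,0],3).round(1)) for y in(-90,-50,0,50,90) if (abs(q[:,1]-y)<8).sum()>5]; print(n,"roof edge",out)
E
```

```text
33.9 [ 0.58848753 -0.14018218  0.16736383] [-242.59372011    0.69843618  167.36382556] 96.40230246004718 [ 0.74140786  0.24209973 -0.63207724] 0.08547316706048604
top 353 [ 0.016 -1.827] Y -61.0 50.0 [-2.0, -2.6, -1.8, -3.2, -1.6, -2.2, -2.3, -1.2, -2.0, -0.9, -0.3]
side 267 [ 0.028 -5.536] Y -58.0 52.0 [-6.1, -7.4, -6.7, -6.0, -6.1, -5.2, -4.6, -5.1, -5.3, -5.3, -3.1]
top roof edge [(-90, np.float64(0.8)), (-50, np.float64(0.6)), (0, np.float64(0.9)), (50, np.float64(0.6)), (90, np.float64(0.7))]
side roof edge [(-90, np.float64(-2.1)), (-50, np.float64(-2.6)), (0, np.float64(-2.3)), (50, np.float64(-2.8)), (90, np.float64(-2.2))]
```

View pics/s6.png

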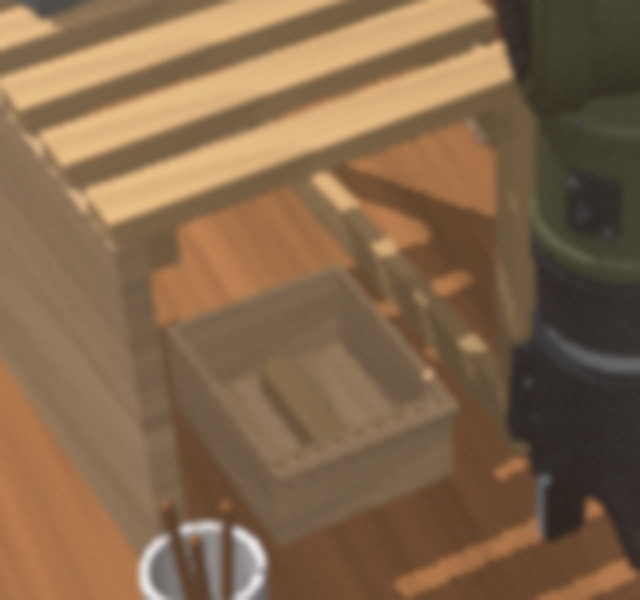

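The crop shows the box nearly in with the tee inside at (300,400). Both views put the lip about 2.8 mm short of flush, so one last nudge, slightly to the right.

```bash
python3 - <<'E'
from h import *
p=lambda x,y:SO+x/1000*SX+y/1000*SY
plan((*p(-120,-12),.12,96.3),(*p(-90,-12),.046,96.3),(*p(-66,-12),.046,96.3,.013),(*p(-57,-12),.046,96.3,.003))
E
```

```text
{"travel": [[-0.01, 0.102, 0.039], [-0.01, 0.101, 0.039], [-0.01, 0.102, 0.039], [0.0, 0.037, 0.092], [0.0, 0.038, 0.093]], "twist": [0.0, 0.0, 0.0, 0.0, 0.0]}
{"travel": [[0.0, 0.03, -0.0], [0.0, 0.03, -0.0], [0.0, 0.007, -0.0], [0.0, 0.008, -0.0], [0.0, 0.007, -0.0]], "twist": [0.0, 0.0, 0.0, 0.0, 0.0]}
```

Call:
step_arm(
  travel=[
    [-0.01, 0.102, 0.039],
    [-0.01, 0.101, 0.039],
    [-0.01, 0.102, 0.039],
    [0, 0.037, 0.092],
    [0, 0.038, 0.093],
  ],
  twist=[0, 0, 0, 0, 0],
)

```text
t: 34.72
position: [0.5819, 0.0163, 0.0429]
orientation: [-0.001, -0.057, 0.998, 0.0]
ft_force: [0.6, 0.3, -0.5]
grip_width: 0.0857
grasp_force: 0.0
```

Call:
step_arm(
  travel=[
    [0, 0.025, 0],
    [0, 0.025, 0],
    [0, 0, 0],
  ],
  twist=[0, 0, 0],
)

```text
t: 35.1
position: [0.5824, 0.035, 0.0467]
orientation: [0.001, -0.057, 0.998, 0.0]
ft_force: [0.1, 0.4, -0.8]
grip_width: 0.085
grasp_force: 0.0
```

```bash
python3 - <<'E'
from h import *
o=ctrl.get_obs();print(o["t"],shelf(o["position"]),yaw(),o["ft_force"])
E
```

```text
35.1 [-67.77592186 -12.49958865  46.65385517] 96.49100224066234 [ 0.05086139  0.36793749 -0.81340484]
```

Now at -67.8; 10.8 mm to go (0.027).

Call:
step_arm(
  travel=[
    [0, 0.01, 0],
    [0, 0.01, 0],
    [0, 0.004, 0],
    [0, 0.003, 0],
    [0, 0, 0],
  ],
  twist=[0, 0, 0, 0, 0],
)

```text
t: 35.72
position: [0.5808, 0.0445, 0.0456]
orientation: [0.001, -0.056, 0.998, -0.001]
ft_force: [1.3, -6.0, 4.0]
grip_width: 0.0851
grasp_force: 2.5
```

Call:
step_arm(
  travel=[
    [0, -0.05, 0],
    [0, -0.1, 0],
    [0, -0.1, -0.1],
    [0, -0.1, -0.1],
    [0, -0.1, -0.1],
  ],
  twist=[0, 0, 0, 0, 0],
)

```text
t: 36.35
position: [0.5995, -0.1355, 0.1657]
orientation: [-0.001, -0.056, 0.998, 0.001]
ft_force: [0.5, 0.3, 0.3]
grip_width: 0.0853
grasp_force: 0.0
```

```bash
python3 - <<'E'
from h import *
o=ctrl.get_obs();print(o["t"],shelf(o["position"]),yaw(),o["ft_force"])
lip(-40,40)
hookscan(-.34)
im,d,P=cloud("top")
for lab,(u0,v0,u1,v1),z0,z1 in(("bar",(415,180,450,245),.01,.025),("stool",(355,120,415,180),.065,.082),("can",(260,170,300,215),.08,.096),("jar",(290,280,330,320),.078,.13)):
    w=np.zeros((480,640),bool);w[v0:v1,u0:u1]=1;w&=(P[...,2]>z0)&(P[...,2]<z1)
    q=np.ascontiguousarray(P[w][:,:2]*1000,dtype=np.float32)
    if len(q): print(lab,len(q),cv2.minAreaRect(q))
E
```

```text
36.35 [-239.12381287  -10.71686987  165.66083237] 96.42605688858102 [0.49921352 0.28289919 0.32580428]
top 354 [ 0.02  -0.336] Y -61.0 49.0 [-1.5, -0.7, -0.9, -1.0, 0.2, -0.9, 0.1, -0.7, 0.3, -0.2, 1.6]
side 278 [ 0.015 -4.109] Y -59.0 53.0 [-5.1, -3.4, -5.3, -2.7, -5.7, -4.8, -3.7, -5.1, -4.5, -2.2, -2.7]
stool 679 ((783.4273681640625, -129.71377563476562), (90.87157440185547, 51.395294189453125), 9.98324966430664)
can 474 ((691.7528076171875, 101.98236083984375), (52.413047790527344, 76.0179443359375), 19.8764591217041)
jar 235 ((450.44659423828125, 27.567256927490234), (58.96137237548828, 60.487709045410156), 89.34516143798828)
```

Call:
step_arm(
  travel=[
    [0, 0.1, 0.1],
    [0, 0.1, 0.1],
    [0, 0.1, 0.1],
    [0, 0.1, 0],
    [0, 0.03, 0],
  ],
  twist=[0, 0, 0, 0, 0],
)

```text
t: 37.17
position: [0.578, 0.0398, 0.0427]
orientation: [-0.002, -0.058, 0.998, 0.0]
ft_force: [-0.2, -0.4, 0.7]
grip_width: 0.0852
grasp_force: 0.0
```

Call:
step_arm(
  travel=[
    [0, 0, 0],
    [0, 0.008, 0],
  ],
  twist=[0, 0],
)

```text
t: 37.42
position: [0.5807, 0.0395, 0.0452]
orientation: [0.0, -0.056, 0.998, -0.0]
ft_force: [-0.7, 0.1, -0.3]
grip_width: 0.0857
grasp_force: 0.0
```

```bash
python3 - <<'E'
from h import *
o=ctrl.get_obs();print(o["t"],shelf(o["position"]),yaw(),o["ft_force"])
E
```

```text
37.425 [-63.10125688 -11.3744189   45.17682224] 96.38400782861423 [-0.68017012  0.07617998 -0.33966993]
```

Call:
step_arm(
  travel=[
    [0, 0.009, 0],
    [0, 0.004, 0],
    [0, 0.005, 0],
    [0, 0, 0],
  ],
  twist=[0, 0, 0, 0],
)

```text
t: 37.92
position: [0.5802, 0.047, 0.0454]
orientation: [0.0, -0.056, 0.998, -0.0]
ft_force: [0.3, -4.1, 1.9]
grip_width: 0.0853
grasp_force: 1.9
```

Call:
step_arm(
  travel=[
    [0, -0.05, 0],
    [0, -0.1, 0],
    [0, -0.1, -0.12],
    [0, -0.1, -0.12],
    [0, -0.05, -0.12],
  ],
  twist=[0, 0, 0, 0, 0],
)

```text
t: 38.55
position: [0.5972, -0.1143, 0.1903]
orientation: [-0.0, -0.055, 0.998, 0.0]
ft_force: [0.2, -0.2, -0.3]
grip_width: 0.0851
grasp_force: 0.0
```

Call:
step_arm(
  travel=[
    [0, 0, -0.12],
    [0, 0, -0.12],
    [0, 0, 0],
  ],
  twist=[0, 0, 0],
)

```text
t: 38.92
position: [0.5996, -0.1128, 0.2896]
orientation: [0.004, -0.056, 0.998, -0.001]
ft_force: [0.5, 0.2, -0.7]
grip_width: 0.0855
grasp_force: 0.0
```

```bash
python3 - <<'E'
from h import *
o=ctrl.get_obs();print(o["t"],o["position"],shelf(o["position"]),yaw(),o["ft_force"])
lip(-40,40)
for n in("side",):
    im,d,P=cloud(n);save("s7.png",im)
    for lab,(u0,v0,u1,v1),z0,z1 in(("bar",(365,300,430,355),.01,.025),("stool",(395,210,470,290),.065,.082),("can",(320,160,360,215),.08,.096),("hook",(255,290,330,410),.066,.085)):
        im0=np.load("/tmp/side.npz")["P"]
        for Q in(im0,P):
            w=np.zeros((480,640),bool);w[v0:v1,u0:u1]=1;w&=(Q[...,2]>z0)&(Q[...,2]<z1)
            q=np.ascontiguousarray(Q[w][:,:2]*1000,dtype=np.float32)
            if len(q): print(lab,len(q),np.median(q,0))
E
```

```text
38.925 [ 0.59964685 -0.1128112   0.28955817] [-216.6144815   -13.40473705  289.55816869] 96.39822294169706 [ 0.45775581  0.24822371 -0.72905066]
top 346 [0.    2.082] Y -61.0 50.0 [2.6, 1.3, 2.5, 1.5, 2.6, 1.6, 2.3, 2.1, 2.3, 2.1, 2.0]
side 254 [ 0.021 -1.682] Y -59.0 52.0 [-1.9, -2.2, -2.8, -2.8, -3.0, -0.9, -1.6, 0.3, -2.2, -1.9, 0.5]
bar 670 [ 641.96454 -264.57608]
bar 680 [ 642.4457  -264.84412]
stool 1636 [ 782.9937  -154.95593]
stool 1636 [ 782.9007 -155.087 ]
can 390 [690.46124  87.90048]
can 386 [689.7988   87.22635]
hook 915 [ 433.00885 -268.40778]
hook 896 [ 430.95905 -268.07092]
```

View pics/s7.png

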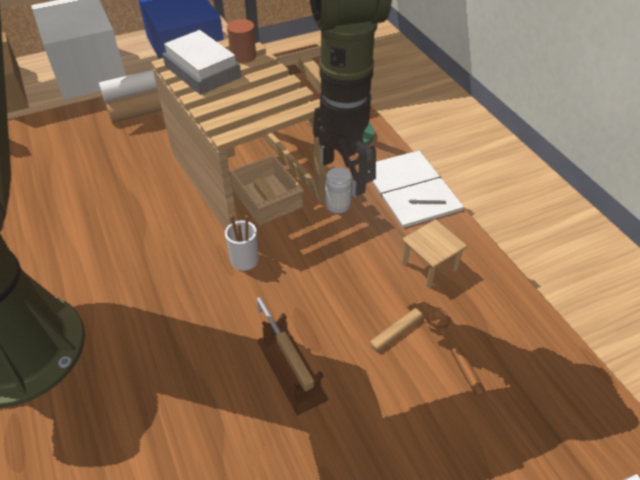

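The picture shows the box flush under the shelf front (265,190) with the tee inside, the hook in its rest (287,345), and nothing else shifted. The arm is clear. Handing in.

```bash
python3 -c "
from station import ctrl
print(ctrl.job_done())"
```

```text
the job is handed in; nothing more can be done
None
```

The job is handed in at about 39 s: the box is back in the shelf with its lip within about 1 mm of flush, the tee is lying in it, and the hook is back in its rest about 2 mm off where it lay. The one mishap was early on, when a finger pressed the hook rest's rear fork with about 52 N; the limit of 40 N is stated for the arm and gripper body, so I can't rule out that it counts.

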